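# Clip the water-meter register plates into the test board and start the test

## Robot

A 7-joint arm with a two-finger parallel gripper is mounted at the origin on the work surface. World frame = base frame: x ahead of the robot, y to its left, z up, the work surface at z = 0. Lengths are in m, angles in rad, forces in N, time in s.
With the tool pointing down it reaches from about 0.4 to 0.85 m from the base axis. Payload 4.5 kg.
Tool frame: the origin (TCP) lies between the finger pads; the fingertips stand 11 mm ahead of it and the grasp point (between the pads) lies 8 mm behind it (r.nose_length is the distance from the TCP to the fingertips, in m); z points along the fingers, y is the line along which they close (so a half turn about z gives the same grasp; the last joint's range is limited). The gripper opens to 88 mm and grips with 3 to 60 N. Pads are 18 mm wide; open, the fingers measure 123 mm over their backs; the gripper's body (75 mm by 187 mm) begins 45 mm behind the grasp point.
Start: joints at [1.247, 0.689, -0.195, 1.565, 0.157, 0.902, -0.215], TCP at [0.219, -0.585, 0.227] pointing down, gripper open.
Joint ranges: [-3.01, 3.01], [-0.46, 2.08], [-1.47, 1.51], [0.13, 2.56], [-1, 4.14], [0.04, 2.09], [-2.66, 2.66]. Speed limits (rad/s): [2.57, 2.57, 3.14, 3.14, 3.14, 3.14, 3.14].

## Interface

Orientations are given as a unit quaternion [x, y, z, w].
In Python, from plant import get_state, snapshot, camera_model, r gives the robot as it stands.
- The arm moves only by the shell command python3 -m inch 'ROWS' [FORCE]. ROWS is text: rows parted by semicolons, each of 7 numbers parted by spaces: the opening, from -1 (shut) to 1 (fully open), then the shift along the tool's x, y, z in m, then the turn, a rotation vector about the tool's x, y, z in rad. A call has 1 to 20 rows; each row shifts and turns the commanded pose from where the row before left it, along the tool's axes as they then stand; what a row does not reach is not made up. A row lasts 1/12 s, in which the tool goes at most 41.7 mm and 7.16 degrees, less where a joint would pass 70% of its speed; a pose out of reach is approached as far as the arm can. A call is refused whole if a number of a shift passes 0.0417 or a number of a turn 0.125, either way. A call with a gripper value outside its range is refused whole. The fingers move at their own pace and stop on an object; FORCE is the grip in N (left out, the last holds). Time passes only in rows, so rows that do not move let the fingers close. It gives the time, the measured TCP pose, the force, the opening and the grip force at its end, in the units of the state.
- get_state(): the state, without advancing time (a new reading comes with each control period).
- snapshot(name): name is "side" or "top" or "wrist"; returns (picture, depth): 480x640x3 uint8, red, green, blue; 480x640 float32, m along the optical axis (not along the pixel's ray), 0 where there is no reading.
- camera_model(name): a dict with "intrinsics" (3x3 intrinsics, pixels), "view" (4x4, takes a point from world to camera coordinates). Camera axes: x right, y down, z forward; pixel columns grow to the right and rows downward; lengths in m; the calibration is good to about 2 mm. A picture is of the moment at which its call begins: read the wrist's pose just before it. camera_model takes no time and is no camera call; for the wrist camera it gives the pose at the moment of the call.
- r.finish_job(): hands the job in; it is judged then, once.
The state is a dict: "clock": time; "q": joint angles; "qd": joint speeds; "joint_torque": joint torques, N m; "tool_pos": TCP position; "eef_rot": TCP orientation; "contact_force": force on the tool from outside, world axes, zero at the start; "moment": the same for the moment, N m; "opening": opening from 0.0 (shut) to 1.0 (fully open); "finger_force": force on a finger pad.
Only numpy, scipy, OpenCV 4.12 (cv2) and the standard library are available. Lean on these libraries where they do the work, as an engineer would, in place of code of your own. Each camera call takes 0.05 s, during which the arm holds its last target. There are 200 camera calls.

## Task

Load every white register plate on the bench into its own nest of the blue test board: raise the nest's spring clip, slide the plate flat beneath it until it is fully home against the back stop, and lower the clip onto it. When all the plates are clipped in, press the recessed orange start button fully down with the stylus, put the stylus back upright in its stand, and leave every clip lowered and the other things on the bench where they are.

Things in the scene. Friction and masses are not known exactly. Their poses are not given: they have to be found in the camera images.
- plate_a: first register plate (2 or 3 of the three are present, otherwise None): a white flat plate 80 long (its x) x 44 wide (its y) x 5 mm thick, with a 14 x 14 mm square brass hub at its middle standing 30 mm above the plate (hub top 35 mm above the plate's underside); sides of the hub parallel to the plate's. Both ends are alike. About 80 g. Origin: centre of the underside. Lies flat on the table at the start, hub up.
- plate_b: second register plate (2 or 3 of the three are present, otherwise None): a white flat plate 80 long (its x) x 44 wide (its y) x 5 mm thick, with a 14 x 14 mm square brass hub at its middle standing 30 mm above the plate (hub top 35 mm above the plate's underside); sides of the hub parallel to the plate's. Both ends are alike. About 80 g. Origin: centre of the underside. Lies flat on the table at the start, hub up.
- plate_c: third register plate (2 or 3 of the three are present, otherwise None): a white flat plate 80 long (its x) x 44 wide (its y) x 5 mm thick, with a 14 x 14 mm square brass hub at its middle standing 30 mm above the plate (hub top 35 mm above the plate's underside); sides of the hub parallel to the plate's. Both ends are alike. About 80 g. Origin: centre of the underside. Lies flat on the table at the start, hub up.
- board: blue test board fixed to the table, 12 mm thick, 270 mm along y, with three nests 85 mm apart along y, each with a spring clip at its far end. x: the way plates are slid in, away from the robot, towards the clips. Origin: on the table, under the centre of the middle nest; the board reaches from 73 mm before (-x) to 117 mm behind it (+x) and is flat before the nests' rails.
- nest_1 (a point): nest 1: where the centre of a plate's underside lies when home, on the board's top, 12 mm up; board axes, plate length along x. A 4 mm high back stop stands 40.5 mm behind this point (+x). Side rails 7 mm high guide the plate's far half, from 18 mm before to 40 mm behind this point: 2 mm to spare on each side, flaring at their near ends.
- clip_1 (a joint): hinge of nest 1's clip, rad: 0 lowered on nothing, about 0.06 lowered on a plate, 0.75 fully up. Sprung over centre: above 0.375 it snaps up and stays, below it snaps down and presses with about 1 N. Axis along y, 78 mm behind the nest point, 22 mm above the board's top. Lift it by pressing its tail down (3 to 5 N, 14 mm), lower it by pressing the raised tip down.
- clip_1_tail (a point): top of clip 1's red thumb tail (24 x 30 mm), 26 mm behind the hinge, 36 mm above the board's top when the clip is lowered, 22 mm when up. The clip's steel tip, a bar 20 mm wide (y), 6 mm thick on a 16 mm tongue, lies 28 mm behind the nest point, its top 8 mm above the board when lowered on nothing; when up, 30 mm behind the nest point, top about 47 mm above the board.
- nest_2 (a point): nest 2: where the centre of a plate's underside lies when home, on the board's top, 12 mm up; board axes, plate length along x. A 4 mm high back stop stands 40.5 mm behind this point (+x). Side rails 7 mm high guide the plate's far half, from 18 mm before to 40 mm behind this point: 2 mm to spare on each side, flaring at their near ends.
- clip_2 (a joint): hinge of nest 2's clip, rad: 0 lowered on nothing, about 0.06 lowered on a plate, 0.75 fully up. Sprung over centre: above 0.375 it snaps up and stays, below it snaps down and presses with about 1 N. Axis along y, 78 mm behind the nest point, 22 mm above the board's top. Lift it by pressing its tail down (3 to 5 N, 14 mm), lower it by pressing the raised tip down.
- clip_2_tail (a point): top of clip 2's red thumb tail (24 x 30 mm), 26 mm behind the hinge, 36 mm above the board's top when the clip is lowered, 22 mm when up. The clip's steel tip, a bar 20 mm wide (y), 6 mm thick on a 16 mm tongue, lies 28 mm behind the nest point, its top 8 mm above the board when lowered on nothing; when up, 30 mm behind the nest point, top about 47 mm above the board.
- nest_3 (a point): nest 3: where the centre of a plate's underside lies when home, on the board's top, 12 mm up; board axes, plate length along x. A 4 mm high back stop stands 40.5 mm behind this point (+x). Side rails 7 mm high guide the plate's far half, from 18 mm before to 40 mm behind this point: 2 mm to spare on each side, flaring at their near ends.
- clip_3 (a joint): hinge of nest 3's clip, rad: 0 lowered on nothing, about 0.06 lowered on a plate, 0.75 fully up. Sprung over centre: above 0.375 it snaps up and stays, below it snaps down and presses with about 1 N. Axis along y, 78 mm behind the nest point, 22 mm above the board's top. Lift it by pressing its tail down (3 to 5 N, 14 mm), lower it by pressing the raised tip down.
- clip_3_tail (a point): top of clip 3's red thumb tail (24 x 30 mm), 26 mm behind the hinge, 36 mm above the board's top when the clip is lowered, 22 mm when up. The clip's steel tip, a bar 20 mm wide (y), 6 mm thick on a 16 mm tongue, lies 28 mm behind the nest point, its top 8 mm above the board when lowered on nothing; when up, 30 mm behind the nest point, top about 47 mm above the board.
- start_button_top (a point): centre of the top of the orange start button (16 mm diameter), which lies at the bottom of a square well 20 x 20 mm, framed in yellow, in the middle of the top of a grey control box (90 x 90 x 50 mm high, fixed to the table); 10 mm below the box's top (40 mm above the table) when out.
- start_button (a joint): travel of the start button, m: 0 out, 0.005 fully down (about 5 N); springs back when let go.
- stylus_stand_mouth (a point): centre of the mouth of a 16 x 16 mm square hole through the middle of the stylus stand, a wooden block 50 x 50 x 44 mm high fixed to the table; this point is level with its top.
- stylus: stylus standing upright in the stand, shank down: steel shank 8 mm diameter and 36 mm long below, a collar 28 mm diameter and 6 mm thick, and a 14 x 14 mm square black handle from 6 to 56 mm above. Origin: underside of the collar, which rests on the stand's top. z points up the handle; the handle's sides lie along x and y. 60 g.
- stylus_tip (a point): lower end of the stylus' shank.
- wrench: wrench lying on the bench, to be left alone; origin about the middle of its underside.
- tin: small tin, 72 mm diameter, 50 mm high, to be left alone; origin about the middle of its underside.
- tin_green: small green tin, 66 mm diameter, 60 mm high, to be left alone; origin about the middle of its underside.
- flange: steel flange ring, 90 mm diameter, 14 mm thick, to be left alone; origin about the middle of its underside.
- hammer: hammer lying on the bench, to be left alone; origin about the middle of its underside.
- screwdriver: yellow screwdriver lying on the bench, to be left alone; origin about the middle of its underside.
Things that resemble listed ones, but are neither listed nor needed, are in the scene too. What is shaped like the plate_c but green or pink is not meant. Of the things that look like the part that bears stylus_stand_mouth, take the one that is farthest to the robot's left at the start.

How it is judged:
By the outcome, as a careful person would: the job done as asked, in the order asked, and still so for the second after the job is handed in, with the robot touching nothing.
Of plate_a, plate_b, plate_c only 2 to 3 are there at a start; the rules pass over those that are not, and their reading is None.
At some moment in a run one of plate_a, plate_b, plate_c may be knocked a few centimetres aside while the robot is not near it.
It also fails if it takes over 210 s, if anything falls off the work surface, if the arm or the gripper's body presses on something with over 40 N, if the wrist force passes 120 N, or if a joint passes its speed limit or range.

## Working session

There is one attempt and no reset: what is moved stays moved. The work goes in short steps, Python scripts to look and compute and a shell command to move; the robot and the scene stay as the last step left them, time stands still between calls to the robot, and variables do not carry over. Pictures are saved under pics/ and viewed, at most 14 in all, crops included, and the job is handed in when it is done.

```bash
mkdir -p pics; ls
cat > h.py <<'E'
import numpy as np, cv2
from plant import get_state, snapshot, camera_model, r
from scipy.spatial.transform import Rotation as R
def take(name,fn):
    m=camera_model(name); p,d=snapshot(name)
    cv2.imwrite(f'pics/{fn}.png',p[:,:,::-1]); np.savez(f'pics/{fn}.npz',p=p,d=d,K=m['intrinsics'],V=m['view']); return p,d,m
def world(fn):
    z=np.load(f'pics/{fn}.npz'); d=z['d']; K=z['K']; V=z['V']
    v,u=np.mgrid[:480,:640]; c=np.stack([(u-K[0,2])/K[0,0]*d,(v-K[1,2])/K[1,1]*d,d],-1)
    return (c-V[:3,3])@V[:3,:3], z['p'], d
def ray(fn,u,v,zw):
    z=np.load(f'pics/{fn}.npz'); K=z['K']; V=z['V']; Rm=V[:3,:3]
    o=-Rm.T@V[:3,3]; q=Rm.T@np.linalg.inv(K)@np.array([u,v,1.]); return o+q*(zw-o[2])/q[2]
E
python3 - <<'E'
from h import *
np.set_printoptions(precision=3,suppress=True)
for n in ['top','side','wrist']:
    p,d,m=take(n,n+'0'); print(n,m['intrinsics'],m['view'])
s=get_state(); print(s, R.from_quat(s['eef_rot']).as_matrix(), r.nose_length)
E
```

```text
pics
top [[553.036   0.    310.09 ]
 [  0.    553.036 234.975]
 [  0.      0.      1.   ]] [[ 0.014 -1.     0.    -0.072]
 [-0.982 -0.014 -0.187  0.535]
 [ 0.187  0.003 -0.982  1.414]
 [ 0.     0.     0.     1.   ]]
side [[457.149   0.    317.295]
 [  0.    457.149 240.533]
 [  0.      0.      1.   ]] [[-0.991 -0.136 -0.003  0.509]
 [-0.101  0.751 -0.653  0.131]
 [ 0.091 -0.646 -0.758  1.222]
 [ 0.     0.     0.     1.   ]]
wrist [[417.862   0.    315.326]
 [  0.    417.862 239.79 ]
 [  0.      0.      1.   ]] [[ 0.35  -0.937 -0.002 -0.625]
 [-0.903 -0.339  0.263 -0.036]
 [-0.247 -0.09  -0.965  0.39 ]
 [ 0.     0.     0.     1.   ]]
{'clock': 0.15, 'q': array([ 1.247,  0.69 , -0.195,  1.566,  0.157,  0.903, -0.215]), 'qd': array([-0.001, -0.003,  0.002, -0.004, -0.001, -0.001,  0.001]), 'joint_torque': array([ -0.001, -52.786,  -1.268, -15.359,  -0.052,   0.004,   0.   ]), 'tool_pos': array([ 0.219, -0.585,  0.226]), 'eef_rot': array([ 0.984,  0.178, -0.   , -0.001]), 'contact_force': array([-0.422,  0.61 ,  1.16 ]), 'moment': array([0.026, 0.014, 0.022]), 'finger_force': 0.0, 'opening': 0.9997122868127459} [[ 0.937  0.35  -0.001]
 [ 0.35  -0.937  0.001]
 [-0.    -0.001 -1.   ]] 0.011
```

View pics/top0.png

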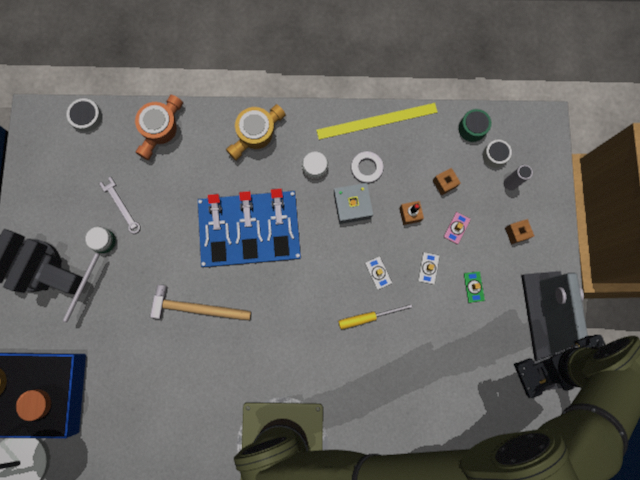

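The top view shows the board around (248,230), white plates at (378,273) and (428,268), the stylus in its stand at (412,212), and the control box at (353,203). The pink and green plates are decoys. I'll check the side view for a third plate and enlarge the area.

Run:
```python
from h import *
p=cv2.imread('pics/top0.png')
cv2.imwrite('pics/c1.png',cv2.resize(p[175:325,190:390],None,fx=4,fy=4,interpolation=cv2.INTER_CUBIC))
cv2.imwrite('pics/c2.png',cv2.resize(p[160:310,330:530],None,fx=4,fy=4,interpolation=cv2.INTER_CUBIC))
```

```text
(no output)
```

View pics/side0.png

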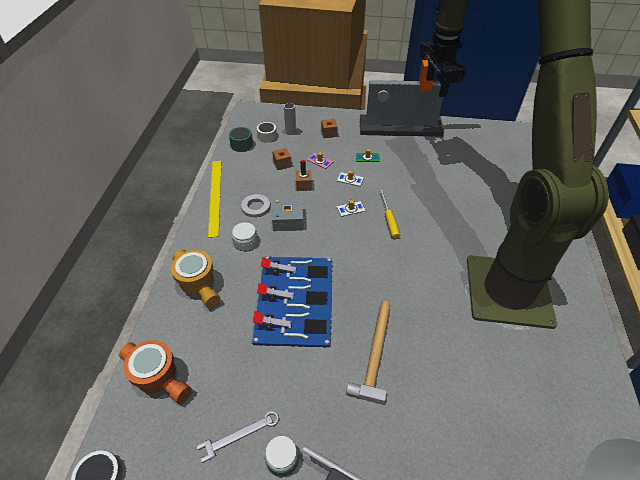

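View pics/c1.png

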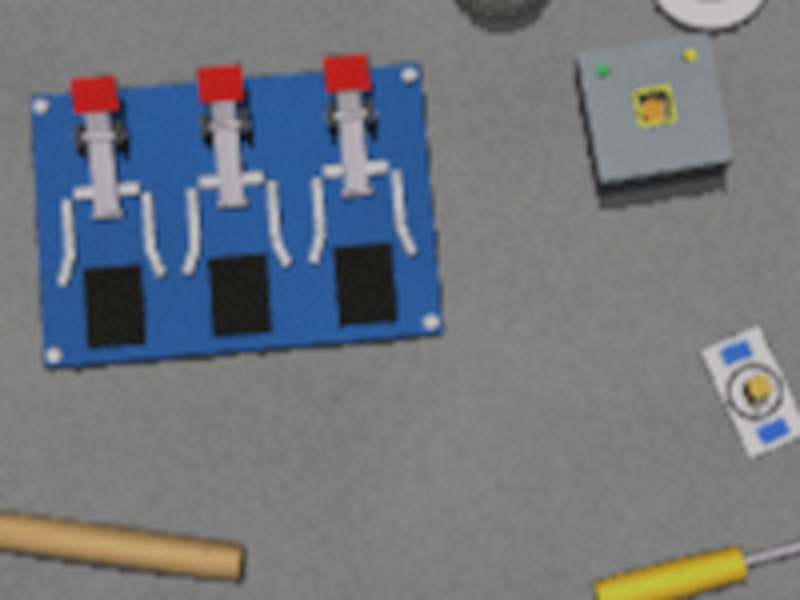

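View pics/c2.png

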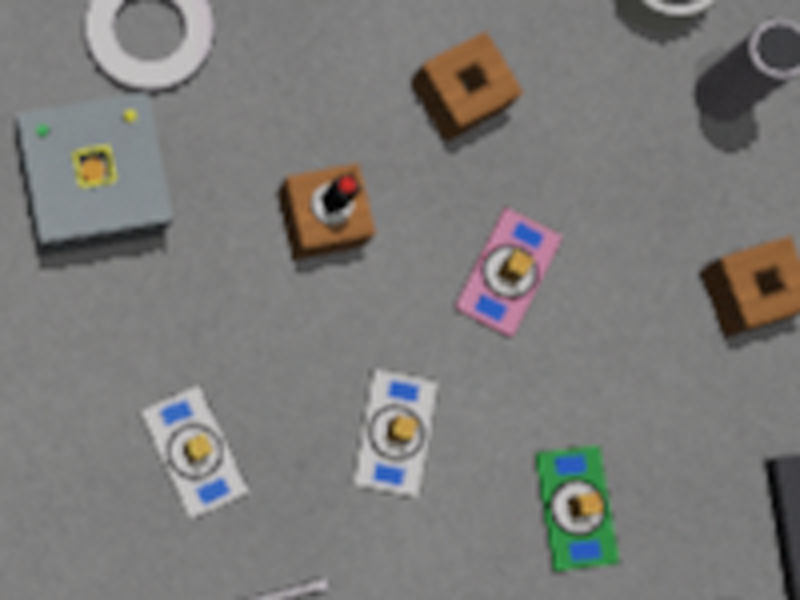

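The side view confirms two white plates only. In the c1 crop (scale 4, offset 190,175) the board corners are (31,97), (421,66), (441,333), (45,369). In c2 (offset 330,160) the plates, box frame and stylus collar at (334,203) are clear. Now the positions.

```bash
cat >> h.py <<'E'
def crop(fn,pts,off,z,f=4):
    return np.array([ray(fn,(a+.5)/f-.5+off[0],(b+.5)/f-.5+off[1],z)[:2] for a,b in pts])
E
python3 - <<'E'
from h import *
np.set_printoptions(precision=4,suppress=True)
def rep(n,pts,off,z):
    w=crop('top0',pts,off,z); e=np.roll(w,-1,0)-w
    print(n,'c',w.mean(0),'len',np.hypot(*e.T)*1000,'ang',np.degrees(np.arctan2(e[:,1],e[:,0])))
A=(190,175);B=(330,160)
rep('board',[(31,97),(421,66),(441,333),(45,369)],A,.012)
rep('p1',[(142,411),(199,388),(248,492),(193,517)],B,.005)
rep('p2',[(376,370),(437,382),(417,496),(355,486)],B,.005)
rep('well',[(73,150),(113,146),(117,184),(78,188)],B,.05)
rep('box',[(17,114),(152,97),(171,219),(40,245)],B,.05)
rep('stand',[(283,181),(360,165),(374,236),(296,249)],B,.044)
print('collar',crop('top0',[(334,203)],B,.05),'handle top',crop('top0',[(347,186)],B,.1))
print('tails',crop('top0',[(95,95),(221,84),(348,73)],A,.048))
W,p,d=world('top0')
m=(W[...,2]>.02)&(W[...,0]>.3)&(W[...,0]<.9)&(abs(W[...,1])<.4)
n,l,st,c=cv2.connectedComponentsWithStats(m.astype(np.uint8))
for i in range(1,n):
    if st[i,4]>6: q=W[l==i]; print(st[i,4],q.min(0),q.max(0),np.median(q,0))
E
```

```text
board c [0.5595 0.1042] len [269.1761 186.6357 267.2502 189.1944] ang [ -84.4843 -174.7465   96.064     5.844 ]
p1 c [ 0.4442 -0.2503] len [41.9843 77.2161 40.9384 78.841 ] ang [ -67.1928 -155.2948  115.0239   25.4491]
p2 c [ 0.4587 -0.386 ] len [41.8731 79.2066 41.9414 80.7501] ang [-100.5262  168.5699   81.5823  -11.4411]
well c [ 0.6295 -0.1794] len [27.0232 26.3207 26.2688 26.378 ] ang [ -83.3021 -174.2752   96.8272    7.3657]
box c [ 0.6285 -0.1792] len [91.8558 85.017  89.3199 91.3496] ang [ -81.7676 -171.7278  102.27      9.9993]
stand c [ 0.6052 -0.336 ] len [53.3095 49.4806 53.1889 47.2773] ang [ -77.1949 -170.4039  100.4373    9.6479]
collar [[ 0.607  -0.3388]] handle top [[ 0.6064 -0.338 ]]
tails [[0.6329 0.1967]
 [0.6417 0.1123]
 [0.6506 0.0272]]
1540 [0.7475 0.3056 0.0201] [0.9    0.4    0.0996] [0.8265 0.3562 0.0856]
1707 [0.7485 0.01   0.0201] [0.8994 0.1707 0.0992] [0.8198 0.0896 0.0843]
568 [ 0.6997 -0.1112  0.0204] [ 0.7715 -0.0393  0.0585] [ 0.7321 -0.0752  0.048 ]
1199 [ 0.5781 -0.2318  0.0201] [ 0.6827 -0.1273  0.0618] [ 0.6287 -0.1786  0.049 ]
287 [0.5728 0.0096 0.0201] [0.6648 0.0427 0.0565] [0.6282 0.0236 0.0386]
287 [0.5664 0.0927 0.0201] [0.6556 0.1263 0.0558] [0.6196 0.1094 0.0381]
294 [0.5567 0.1767 0.0202] [0.6464 0.2125 0.06  ] [0.61   0.193  0.0382]
398 [ 0.5791 -0.3669  0.0201] [ 0.6376 -0.3088  0.1102] [ 0.6037 -0.3339  0.0443]
15 [0.558  0.0745 0.02  ] [0.581  0.0803 0.0264] [0.5701 0.0769 0.0211]
7 [ 0.568  -0.0096  0.0208] [ 0.5793 -0.0067  0.0231] [ 0.5738 -0.007   0.0217]
10 [0.5356 0.157  0.0201] [0.5542 0.1634 0.026 ] [0.5465 0.1597 0.0236]
34 [ 0.4527 -0.3947  0.0204] [ 0.4681 -0.379   0.0417] [ 0.4599 -0.3861  0.0326]
33 [ 0.436  -0.2591  0.0208] [ 0.4535 -0.2409  0.0421] [ 0.445  -0.2482  0.0353]
922 [0.3163 0.0899 0.02  ] [0.4033 0.3505 0.0338] [0.3418 0.2582 0.0245]
262 [ 0.3    -0.2407  0.0201] [ 0.3377 -0.1434  0.0327] [ 0.3183 -0.1906  0.024 ]
```

```bash
cat >> h.py <<'E'
O=np.array([.5376,.1020]); BA=np.radians(5.8)
xb=np.array([np.cos(BA),np.sin(BA)]); yb=np.array([-np.sin(BA),np.cos(BA)])
def nest(i,dx=0,dy=0): return O+yb*(.085*i+dy)+xb*dx   # i=-1 right,0 middle
def plan(x,y,z,yaw_deg,N=None,tilt=True):
    s=get_state(); M=R.from_quat(s['eef_rot']).as_matrix()
    d=M.T@(np.array([x,y,z])-s['tool_pos'])
    yw=np.degrees(np.arctan2(M[1,0],M[0,0])); t=np.radians((yw-yaw_deg+180)%360-180)
    n=N or int(max(np.ceil(np.linalg.norm(d)/.03),np.ceil(abs(t)/.1)))
    print('yaw %.2f tilt %s d_tool mm %s turn %.4f | rows %d: per row %s %.4f'%(yw,np.round(M[:2,2],4),np.round(d*1000,1),t,n,np.round(d/n,5),t/n))
E
python3 - <<'E'
from h import *
for i in (-1,0): print(nest(i,.104),nest(i,.030),nest(i))
p=nest(-1,.104); plan(*p,.227,5.8); plan(*p,.075,5.8)
E
```

```text
[0.64965738 0.02794499] [0.57603621 0.02046683] [0.54618979 0.01743514]
[0.64106759 0.11250985] [0.56744642 0.10503169] [0.5376 0.102 ]
yaw 20.50 tilt [-0.0006  0.0012] d_tool mm [ 6.184e+02 -4.231e+02 -4.000e-01] turn 0.2566 | rows 25: per row [ 2.474e-02 -1.693e-02 -2.000e-05] 0.0103
yaw 20.50 tilt [-0.0006  0.0012] d_tool mm [ 618.4 -422.9  151.6] turn 0.2566 | rows 26: per row [ 0.02378 -0.01627  0.00583] 0.0099
```

```bash
python3 -m inch '-1 .0309 -.02115 0 0 0 0;-1 .0309 -.02115 0 0 0 0;-1 .0309 -.02115 0 0 0 0;-1 .0309 -.02115 0 0 0 0;-1 .0309 -.02115 0 0 0 0;-1 .0309 -.02115 0 0 0 0;-1 .0309 -.02115 0 0 0 0;-1 .0309 -.02115 0 0 0 0;-1 .0309 -.02115 0 0 0 0;-1 .0309 -.02115 0 0 0 0;-1 .0309 -.02115 0 0 0 0;-1 .0309 -.02115 0 0 0 0;-1 .0309 -.02115 0 0 0 0;-1 .0309 -.02115 0 0 0 0;-1 .0309 -.02115 0 0 0 0;-1 .0309 -.02115 0 0 0 0;-1 .0309 -.02115 0 0 0 0;-1 .0309 -.02115 0 0 0 0;-1 .0309 -.02115 0 0 0 0;-1 .0309 -.02115 0 0 0 0'; python3 -m inch '-1 0 0 0 0 0 .0642;-1 0 0 0 0 0 .0642;-1 0 0 0 0 0 .0642;-1 0 0 0 0 0 .0640;-1 0 0 0 0 0 0'
python3 - <<'E'
from h import *
p=nest(-1,.104); plan(*p,.075,5.8); take('wrist','w1')
E
```

```text
clock: 1.82
tool_pos: [0.6501, 0.0289, 0.2264]
eef_rot: [0.984, 0.178, -0.0, 0.0]
contact_force: [0.4, -0.7, -0.5]
opening: 0.005
finger_force: 0.0
clock: 2.23
tool_pos: [0.6493, 0.0274, 0.2263]
eef_rot: [0.999, 0.05, -0.0, 0.0]
contact_force: [0.1, -0.7, 0.2]
opening: 0.003
finger_force: 0.0
yaw 5.72 tilt [-0.0008 -0.0004] d_tool mm [  0.5  -0.6 151.3] turn -0.0013 | rows 6: per row [ 8.000e-05 -1.000e-04  2.521e-02] -0.0002
```

View pics/w1.png

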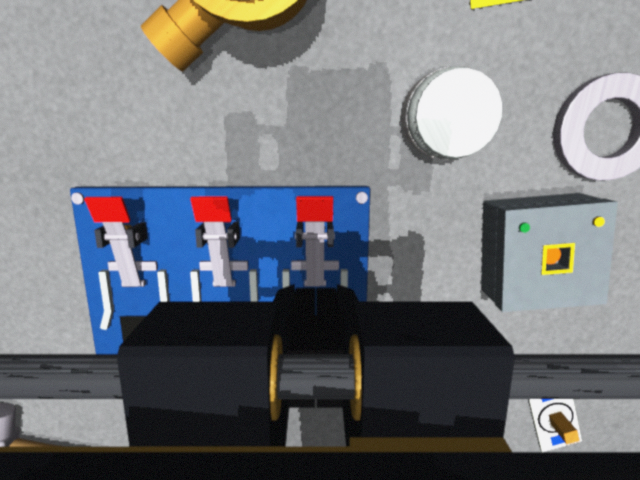

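The wrist view shows the red tails at about (107,209), (211,208) and (315,208), the board's back corners at (70,187) and (370,187), and the well at (558,259).

```bash
python3 - <<'E'
from h import *
np.set_printoptions(precision=4,suppress=True)
for u,v,z in [(315,208,.048),(210.5,208,.048),(107,209,.048),(70,187,.012),(370,187,.012),(558,259,.05)]: print(ray('w1',u,v,z)[:2])
print(nest(-1,.104),nest(0,.104),nest(1,.104),O+xb*.117+yb*.135,O+xb*.117-yb*.135)
E
python3 -m inch '-1 0 0 .04 0 0 0;-1 0 0 .04 0 0 0;-1 0 0 .04 0 0 0;-1 0 0 .021 0 0 0;-1 0 0 0 0 0 0'
```

```text
[0.6521 0.0274]
[0.6435 0.1125]
[0.6343 0.1967]
[0.6422 0.2464]
[ 0.669  -0.0202]
[ 0.6296 -0.1801]
[0.6497 0.0279] [0.6411 0.1125] [0.6325 0.1971] [0.6404 0.2481] [ 0.6676 -0.0205]
clock: 2.7
tool_pos: [0.6453, 0.027, 0.0803]
eef_rot: [0.999, 0.052, -0.005, 0.0]
contact_force: [-0.4, -0.3, -0.4]
opening: 0.008
finger_force: 0.0
```

```bash
python3 -m inch '-1 0 0 .004 0 0 0;-1 0 0 .004 0 0 0;-1 0 0 .004 0 0 0;-1 0 0 .004 0 0 0;-1 0 0 .004 0 0 0;-1 0 0 .003 0 0 0;-1 0 0 .003 0 0 0;-1 0 0 .003 0 0 0;-1 0 0 .003 0 0 0;-1 0 0 0 0 0 0'; python3 -m inch '-1 0 0 .002 0 0 0;-1 0 0 0 0 0 0;-1 0 0 0 0 0 0'
```

```text
clock: 3.53
tool_pos: [0.6492, 0.0272, 0.053]
eef_rot: [0.999, 0.051, -0.001, 0.0]
contact_force: [0.1, 0.9, 0.2]
opening: 0.004
finger_force: 0.0
clock: 3.78
tool_pos: [0.6496, 0.0272, 0.0517]
eef_rot: [0.999, 0.051, 0.0, 0.0]
contact_force: [0.3, -1.3, 0.9]
opening: 0.006
finger_force: 0.0
```

```bash
python3 -m inch '-1 0 0 .003 0 0 0;-1 0 0 .003 0 0 0;-1 0 0 .002 0 0 0;-1 0 0 .001 0 0 0;-1 0 0 0 0 0 0'; python3 -m inch '-1 0 0 -.01 0 0 0;-1 0 0 -.03 0 0 0;-1 0 0 -.03 0 0 0;-1 0 0 -.03 0 0 0;-1 0 0 0 0 0 0;-1 0 0 0 0 0 0'
python3 - <<'E'
from h import *
p=nest(0,.104); plan(*p,.144,5.8); take('wrist','w2')
cv2.imwrite('pics/w2c.png',cv2.imread('pics/w2.png')[:320])
E
```

```text
clock: 4.2
tool_pos: [0.6493, 0.0272, 0.0423]
eef_rot: [0.999, 0.051, -0.0, 0.0]
contact_force: [0.1, -0.1, -0.2]
opening: 0.002
finger_force: 0.0
clock: 4.7
tool_pos: [0.6513, 0.0273, 0.1456]
eef_rot: [0.999, 0.05, 0.003, -0.0]
contact_force: [-0.3, -0.8, -0.6]
opening: 0.004
finger_force: 0.0
yaw 5.79 tilt [0.0053 0.0004] d_tool mm [ -1.6 -85.8   1.6] turn -0.0002 | rows 3: per row [-0.00054 -0.02861  0.00054] -0.0001
```

View pics/w2c.png

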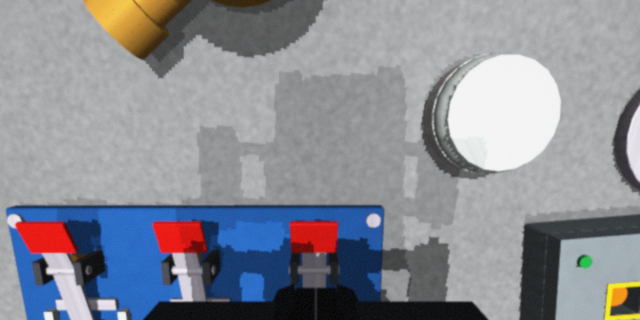

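```bash
python3 - <<'E'
from h import *
W,p,d=world('w2')
for u,v in [(314,235),(180,238),(48,238),(315,300)]: print(np.round(np.median(W[v-3:v+4,u-3:u+4].reshape(-1,3),0),4))
E
python3 -m inch '-1 0 -.0286 0 0 0 0;-1 0 -.0286 0 0 0 0;-1 0 -.0286 0 0 0 0;-1 0 0 .03 0 0 0;-1 0 0 .03 0 0 0;-1 0 0 .01 0 0 0;-1 0 0 .01 0 0 0;-1 0 0 .005 0 0 0;-1 0 0 .004 0 0 0;-1 0 0 .004 0 0 0;-1 0 0 .003 0 0 0;-1 0 0 .003 0 0 0;-1 0 0 .002 0 0 0;-1 0 0 0 0 0 0;-1 0 0 0 0 0 0'
```

```text
[0.6533 0.0278 0.0492]
[0.6425 0.112  0.0485]
[0.634  0.1952 0.0484]
[0.6605 0.0272 0.169 ]
clock: 6.0
tool_pos: [0.6411, 0.1126, 0.0419]
eef_rot: [0.999, 0.051, 0.0, -0.0]
contact_force: [-0.9, 0.2, -0.7]
opening: 0.006
finger_force: 0.0
```

Run:
```python
from h import *
p,d,m=take('side','s2'); take('wrist','w3')
a=cv2.resize(p[240:350,240:350,::-1],None,fx=5,fy=5,interpolation=cv2.INTER_CUBIC)
cv2.imwrite('pics/s2c.png',a); s=get_state(); print(s['contact_force'],s['joint_torque'])
```

```text
[ 0.24533767 -0.828497    0.44122268] [ 8.63066060e-03 -5.89637733e+01  1.25325959e+00 -1.08396336e+01
  5.82254404e-03 -7.51260412e-02  2.64508628e-05]
```

View pics/s2c.png

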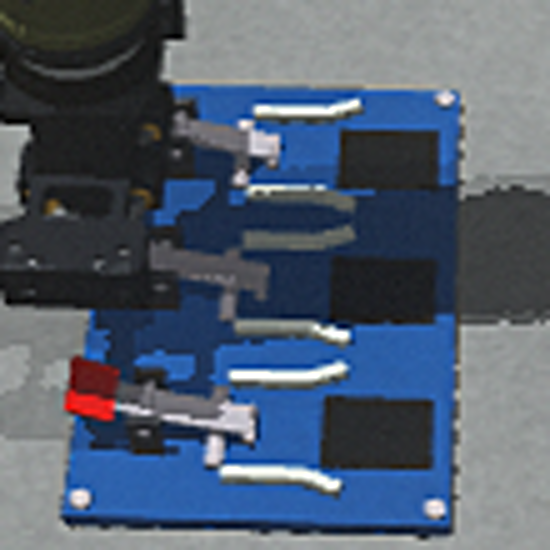

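Run:
```python
from h import *
np.set_printoptions(precision=4,suppress=True)
for f in ('w2','w3'):
    W,p,d=world(f); P=p.astype(int)
    m=((P[...,0]>90)&(P[...,1]<60)&(P[...,2]<60)&(d>0)).astype(np.uint8)
    n,l,st,c=cv2.connectedComponentsWithStats(m)
    for i in range(1,n):
        if st[i,4]>60: q=W[l==i]; print(f,st[i],np.percentile(q,2,axis=0),np.percentile(q,98,axis=0),np.median(q,0))
```

```text
w2 [  16  221   61   33 1426] [0.6236 0.182  0.0435] [0.6453 0.2102 0.0532] [0.635  0.196  0.0489]
w2 [ 154  221   53   32 1411] [0.6322 0.0978 0.0434] [0.654  0.1259 0.0532] [0.6436 0.1115 0.0489]
w2 [ 291  221   47   32 1412] [0.6405 0.014  0.0431] [0.6627 0.0419 0.0532] [0.6522 0.0279 0.0487]
w3 [276 275  79  15 873] [0.6489 0.0994 0.0498] [0.6547 0.1275 0.0538] [0.6524 0.1131 0.0521]
w3 [  52  276   92   47 3347] [0.6232 0.1826 0.0435] [0.6456 0.2106 0.0533] [0.6356 0.1964 0.0493]
w3 [ 487  276   92   46 3374] [0.6405 0.0146 0.0434] [0.6628 0.0427 0.0532] [0.6529 0.0286 0.0492]
```

View pics/w3.png

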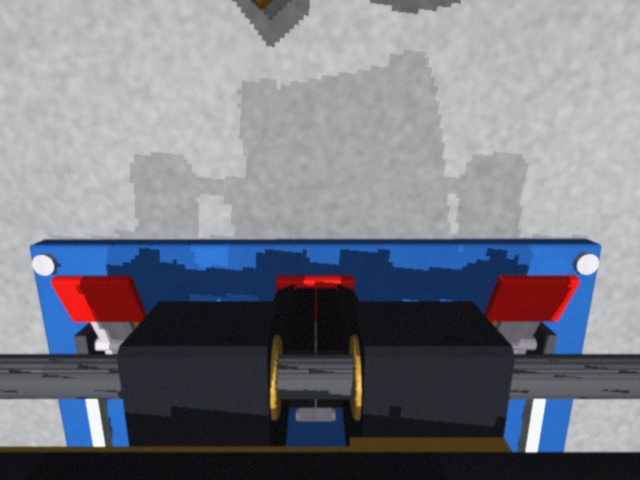

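Run:
```python
from h import *
np.set_printoptions(precision=4,suppress=True)
W,p,d=world('w3')
for v in (288,292,300,310,330,345,365,400,415): print(v,W[v,300],W[v,330])
print(get_state()['tool_pos'])
```

```text
288 [0.6499 0.1188 0.0548] [0.6511 0.1077 0.0548]
292 [0.65   0.1186 0.0589] [0.651  0.1078 0.0587]
300 [0.6504 0.1184 0.0668] [0.651 0.108 0.066]
310 [0.6506 0.1181 0.0754] [0.6512 0.1083 0.0746]
330 [0.6504 0.1176 0.0887] [0.6508 0.1087 0.0877]
345 [0.6505 0.1173 0.0975] [0.6512 0.1091 0.0973]
365 [0.6671 0.1175 0.1341] [0.6671 0.1121 0.1331]
400 [0.6345 0.1157 0.0993] [0.6357 0.1075 0.0998]
415 [0.5707 0.1126 0.0239] [0.5723 0.0979 0.024 ]
[0.6412 0.1126 0.042 ]
```

Run:
```python
from h import *
np.set_printoptions(precision=4,suppress=True)
for f in ('w1','w2','w3'):
    W,p,d=world(f)
    print(f,[(v,W[v,305].round(4).tolist(),p[v,305].tolist()) for v in range(278,300,2)])
```

```text
w1 [(278, [0.5771, 0.0295, 0.0118], [32, 50, 79]), (280, [0.5777, 0.0294, 0.0186], [71, 71, 84]), (282, [0.5759, 0.0292, 0.0192], [97, 97, 109]), (284, [0.5744, 0.029, 0.0203], [92, 91, 100]), (286, [0.5689, 0.0287, 0.0115], [52, 59, 78]), (288, [0.6582, 0.0317, 0.2387], [13, 19, 29]), (290, [0.6581, 0.0316, 0.2405], [13, 13, 12]), (292, [0.6582, 0.0316, 0.2425], [14, 10, 13]), (294, [0.6581, 0.0315, 0.2443], [9, 9, 13]), (296, [0.6585, 0.0315, 0.247], [8, 12, 11]), (298, [0.6581, 0.0314, 0.2479], [10, 9, 8])]
w2 [(278, [0.6182, 0.0306, 0.0335], [91, 87, 94]), (280, [0.6166, 0.0305, 0.033], [91, 89, 97]), (282, [0.6154, 0.0303, 0.0338], [95, 92, 98]), (284, [0.6133, 0.0302, 0.0322], [91, 88, 95]), (286, [0.6121, 0.03, 0.0327], [86, 83, 90]), (288, [0.6601, 0.0316, 0.1581], [36, 33, 34]), (290, [0.66, 0.0315, 0.1599], [7, 10, 4]), (292, [0.6603, 0.0315, 0.1627], [7, 6, 3]), (294, [0.6604, 0.0314, 0.1646], [11, 8, 10]), (296, [0.6605, 0.0314, 0.1668], [7, 13, 11]), (298, [0.6602, 0.0313, 0.1679], [10, 10, 12])]
w3 [(278, [0.6526, 0.1172, 0.0508], [187, 24, 18]), (280, [0.6525, 0.1172, 0.0527], [232, 37, 34]), (282, [0.6517, 0.1171, 0.0526], [246, 56, 49]), (284, [0.651, 0.117, 0.053], [182, 20, 15]), (286, [0.6499, 0.117, 0.0522], [118, 12, 14]), (288, [0.6501, 0.1169, 0.0547], [45, 13, 16]), (290, [0.6506, 0.1169, 0.0579], [16, 13, 15]), (292, [0.65, 0.1168, 0.0584], [9, 9, 9]), (294, [0.6506, 0.1168, 0.0617], [13, 12, 14]), (296, [0.6508, 0.1168, 0.0639], [11, 13, 15]), (298, [0.6506, 0.1167, 0.0652], [14, 14, 16])]
```

The wrist depth shows the fingertip edge about 12 mm above the reported TCP, so I haven't touched the tail yet. I'll go on down in small steps and watch the force.

```bash
python3 -m inch '-1 0 0 .002 0 0 0;-1 0 0 .002 0 0 0;-1 0 0 0 0 0 0;-1 0 0 0 0 0 0' | grep -E 'pos|contact'; python3 -m inch '-1 0 0 .002 0 0 0;-1 0 0 .002 0 0 0;-1 0 0 0 0 0 0;-1 0 0 0 0 0 0'| grep -E 'pos|contact'
```

```text
tool_pos: [0.6414, 0.1127, 0.0379]
contact_force: [1.4, -0.4, 1.6]
tool_pos: [0.6406, 0.1125, 0.0334]
contact_force: [0.8, 0.7, 1.4]
```

```bash
python3 -m inch '-1 0 0 .002 0 0 0;-1 0 0 .001 0 0 0;-1 0 0 0 0 0 0;-1 0 0 0 0 0 0' | grep -E 'pos|contact'; python3 -m inch '-1 0 0 .002 0 0 0;-1 0 0 .001 0 0 0;-1 0 0 0 0 0 0;-1 0 0 0 0 0 0'| grep -E 'pos|contact'
python3 - <<'E'
from h import *
np.set_printoptions(precision=4,suppress=True)
W,p,d=world(take('wrist','w4') and 'w4')
print([(v,W[v,305].round(4).tolist(),p[v,305].tolist()) for v in range(278,300,2)])
E
```

```text
tool_pos: [0.6405, 0.1125, 0.0304]
contact_force: [1.0, 0.5, 1.3]
tool_pos: [0.6405, 0.1125, 0.0274]
contact_force: [-0.5, 0.9, -0.3]
[(278, [0.6531, 0.1172, 0.0394], [185, 20, 12]), (280, [0.6525, 0.1171, 0.0399], [179, 16, 16]), (282, [0.6514, 0.117, 0.0391], [136, 12, 10]), (284, [0.6506, 0.1169, 0.0389], [134, 16, 16]), (286, [0.6498, 0.1168, 0.039], [126, 14, 12]), (288, [0.6494, 0.1168, 0.04], [48, 13, 13]), (290, [0.6494, 0.1167, 0.0419], [13, 12, 14]), (292, [0.6494, 0.1167, 0.0438], [15, 9, 13]), (294, [0.6496, 0.1167, 0.0461], [9, 10, 12]), (296, [0.6494, 0.1166, 0.0475], [10, 14, 10]), (298, [0.6493, 0.1166, 0.0491], [11, 11, 10])]
```

The tail went down with the finger, so the fingertip is at reported TCP z + 12.5 mm and I'll use that from here. I'll finish this press and then do the other clip.

```bash
python3 -m inch '-1 0 0 .002 0 0 0;-1 0 0 .001 0 0 0;-1 0 0 .001 0 0 0;-1 0 0 0 0 0 0' | grep -E 'pos|contact'; python3 -m inch '-1 0 0 -.02 0 0 0;-1 0 0 -.03 0 0 0;-1 0 0 -.01 0 0 0;-1 0 .0283 0 0 0 0;-1 0 .0283 0 0 0 0;-1 0 .0284 0 0 0 0;-1 0 0 0 0 0 0;-1 0 0 0 0 0 0' | grep pos
python3 - <<'E'
from h import *
np.set_printoptions(precision=4,suppress=True)
plan(*nest(-1,.104),.0224,5.8)
W,p,d=world(take('wrist','w5') and 'w5'); P=p.astype(int)
m=((P[...,0]>90)&(P[...,1]<60)&(P[...,2]<60)&(d>0)).astype(np.uint8)
n,l,st,c=cv2.connectedComponentsWithStats(m)
for i in range(1,n):
    if st[i,4]>60: q=W[l==i]; print(st[i],np.median(q,0))
E
```

```text
tool_pos: [0.6407, 0.1125, 0.0234]
contact_force: [0.1, -0.0, -0.2]
tool_pos: [0.6496, 0.0249, 0.0835]
yaw 5.54 tilt [ 0.     -0.0017] d_tool mm [ 0.4 -3.1 61.1] turn -0.0045 | rows 3: per row [ 0.0001 -0.001   0.0204] -0.0015
[ 124  229   56   44 2347] [0.6444 0.1118 0.0272]
[ 277  244   63   40 2345] [0.6528 0.0279 0.0492]
```

```bash
python3 -m inch '-1 0 -.002 .015 0 0 0;-1 0 0 .015 0 0 0;-1 0 0 .005 0 0 0;-1 0 0 .004 0 0 0;-1 0 0 .004 0 0 0;-1 0 0 .004 0 0 0;-1 0 0 .004 0 0 0;-1 0 0 .003 0 0 0;-1 0 0 .003 0 0 0;-1 0 0 .002 0 0 0;-1 0 0 .001 0 0 0;-1 0 0 0 0 0 0;-1 0 0 0 0 0 0' | grep -E 'pos|contact'; python3 -m inch '-1 0 0 -.02 0 0 0;-1 0 0 -.04 0 0 0;-1 0 0 -.04 0 0 0;-1 -.03 0 -.03 0 0 0;-1 -.03 0 0 0 0 0;-1 0 0 0 0 0 0;-1 0 0 0 0 0 0' | grep pos
python3 - <<'E'
from h import *
np.set_printoptions(precision=4,suppress=True)
W,p,d=world(take('wrist','w6') and 'w6'); P=p.astype(int)
m=((P[...,0]>90)&(P[...,1]<60)&(P[...,2]<60)&(d>0)).astype(np.uint8)
n,l,st,c=cv2.connectedComponentsWithStats(m)
for i in range(1,n):
    if st[i,4]>60: q=W[l==i]; print(st[i],np.median(q,0))
plan(.4442-.04,-.2503,.16,24.8)
E
```

```text
tool_pos: [0.6487, 0.0297, 0.0234]
contact_force: [0.4, -0.4, -0.0]
tool_pos: [0.5882, 0.0235, 0.1537]
[   9  115   64   38 1766] [0.6341 0.1961 0.0486]
[ 168  114   45   36 1523] [0.6441 0.1117 0.0274]
[ 296  114   44   36 1484] [0.6527 0.0281 0.0274]
yaw 5.79 tilt [ 0.0001 -0.0002] d_tool mm [-212.5  254.    -6.5] turn -0.3317 | rows 12: per row [-0.0177  0.0212 -0.0006] -0.0276
```

```bash
python3 -m inch '-1 -.0202 .0253 0 0 0 0;-1 -.0202 .0253 0 0 0 0;-1 -.0202 .0253 0 0 0 0;-1 -.0202 .0253 0 0 0 0;-1 -.0202 .0253 0 0 0 0;-1 -.0202 .0253 0 0 0 0;-1 -.0202 .0253 0 0 0 0;-1 -.0202 .0253 0 0 0 0;-1 -.0202 .0253 0 0 0 0;-1 -.0202 .0253 0 0 0 0;-1 0 0 0 0 0 -.083;-1 0 0 0 0 0 -.083;-1 0 0 0 0 0 -.083;-1 0 0 0 0 0 -.083;-1 0 0 0 0 0 0;-1 0 0 0 0 0 0'
python3 - <<'E'
from h import *
take('wrist','w7')
E
```

```text
clock: 11.58
tool_pos: [0.4157, -0.2485, 0.1527]
eef_rot: [0.977, 0.214, 0.0, -0.0]
contact_force: [0.1, 0.9, 0.0]
opening: 0.004
finger_force: 0.0
```

View pics/w7.png

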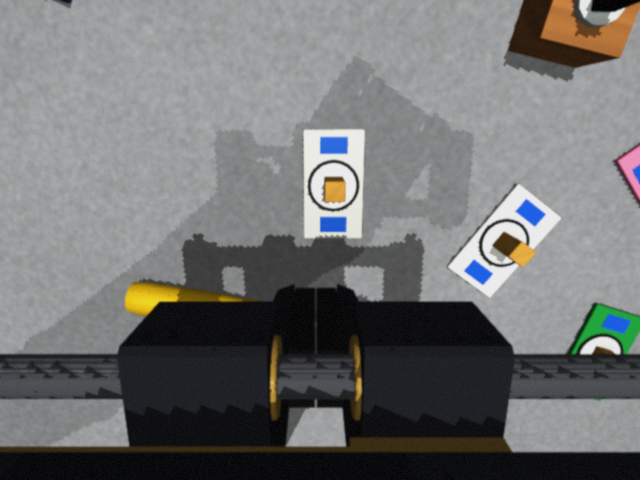

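Plate 1's corners are at (303,129), (365,129), (363,238), (304,238), nearly aligned with the tool, hub top about (334.5,190). Plate 2's corners are at (518,184), (561,218), (491,297), (449,266).

Run:
```python
from h import *
np.set_printoptions(precision=4,suppress=True)
def rep(n,pts,z):
    w=np.array([ray('w7',a,b,z)[:2] for a,b in pts]); e=np.roll(w,-1,0)-w
    print(n,'c',w.mean(0),'len',np.hypot(*e.T)*1000,'ang',np.degrees(np.arctan2(e[:,1],e[:,0]))); return w.mean(0)
c=rep('p1',[(303,129),(365,129),(363,238),(304,238)],.005)
rep('p2',[(518,184),(561,218),(491,297),(449,266)],.005)
print(ray('w7',334.5,190,.035))
plan(*c,.06,25.0)
```

```text
p1 c [ 0.4447 -0.2506] len [43.8957 79.8763 44.7258 79.8732] ang [ -65.316  -154.6195  114.6875   24.785 ]
p2 c [ 0.4595 -0.3868] len [43.5951 78.1395 43.6624 77.7993] ang [-101.0144  169.1913   78.5394  -10.8564]
[ 0.4453 -0.2494  0.035 ]
yaw 24.68 tilt [0.0004 0.0001] d_tool mm [25.7 14.2 92.8] turn -0.0057 | rows 4: per row [0.0064 0.0035 0.0232] -0.0014
```

```bash
python3 -m inch '-.1 .0128 .0071 0 0 0 -.0045;-.1 .0128 .0071 0 0 0 0;-.1 0 0 .03 0 0 0;-.1 0 0 .03 0 0 0;-.1 0 0 .03 0 0 0;-.1 0 0 .02 0 0 0;-.1 0 0 0 0 0 0;-.1 0 0 0 0 0 0;-.1 0 0 0 0 0 0'
python3 - <<'E'
from h import *
plan(.4447,-.2506,-.0035,24.9)
E
```

```text
clock: 12.38
tool_pos: [0.4448, -0.2505, 0.044]
eef_rot: [0.976, 0.217, 0.001, 0.001]
contact_force: [-0.2, 0.7, 1.1]
opening: 0.448
finger_force: 0.0
yaw 25.05 tilt [ 0.0013 -0.0008] d_tool mm [-0.2  0.  47.5] turn 0.0026 | rows 2: per row [-8.000e-05  2.000e-05  2.376e-02] 0.0013
```

```bash
python3 -m inch '-.1 0 0 .015 0 0 0;-.1 0 0 .015 0 0 0;-.1 0 0 .01 0 0 0;-.1 0 0 .006 0 0 0;-.1 0 0 0 0 0 0;-1 0 0 0 0 0 0;-1 0 0 0 0 0 0;-1 0 0 0 0 0 0;-1 0 0 0 0 0 0;-1 0 0 0 0 0 0;-1 0 0 0 0 0 0' 25
python3 -m inch '-1 0 0 -.03 0 0 0;-1 0 0 -.03 0 0 0;-1 0 0 -.03 0 0 0;-1 0 0 -.02 0 0 0;-1 0 0 0 0 0 0;-1 0 0 0 0 0 0'
python3 - <<'E'
from h import *
print(nest(-1,-.055)); plan(*nest(-1,-.055),.108,5.8)
take('wrist','w8')
E
```

```text
clock: 13.3
tool_pos: [0.4443, -0.2504, -0.0023]
eef_rot: [0.976, 0.217, 0.0, 0.0]
contact_force: [-0.2, -0.1, 5.0]
opening: 0.157
finger_force: 25.0
clock: 13.8
tool_pos: [0.4444, -0.2506, 0.1079]
eef_rot: [0.976, 0.217, 0.001, 0.001]
contact_force: [-0.0, 0.2, -1.0]
opening: 0.154
finger_force: 25.0
[0.49147135 0.01187704]
yaw 25.06 tilt [ 0.0019 -0.0009] d_tool mm [ 153.8 -217.8   -0.3] turn 0.3361 | rows 9: per row [ 1.709e-02 -2.420e-02 -3.000e-05] 0.0373
```

View pics/w8.png

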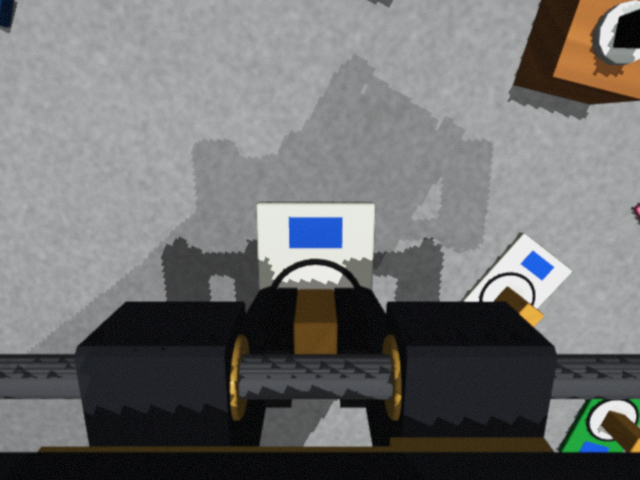

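Plate 1 is held square in the fingers, its far edge at row 203 and spanning (257–375). I'll measure the plate height in the grip.

Run:
```python
from h import *
np.set_printoptions(precision=4,suppress=True)
W,p,d=world('w8')
print(np.median(W[206:260,262:285].reshape(-1,3),0),np.median(W[206:240,350:370].reshape(-1,3),0))
s=get_state(); print(s['tool_pos'])
M=R.from_quat(s['eef_rot']).as_matrix()
zt=np.median(W[206:260,262:285,2])
for u,v in [(257,203),(375,203)]: print(M.T@(ray('w8',u,v,zt)-s['tool_pos']))
```

```text
[ 0.4644 -0.2244  0.1154] [ 0.4815 -0.2518  0.1155]
[ 0.4436 -0.2502  0.1069]
[ 0.0408 -0.0201 -0.0086]
[ 0.0408  0.023  -0.0086]
```

```bash
python3 -m inch '-1 .0149 -.0216 0 0 0 0;-1 .0149 -.0216 0 0 0 0;-1 .0149 -.0216 0 0 0 0;-1 .0149 -.0216 0 0 0 0;-1 .0149 -.0216 0 0 0 0;-1 .0149 -.0216 0 0 0 0;-1 .0149 -.0216 0 0 0 0;-1 .0149 -.0216 0 0 0 0;-1 .0149 -.0216 0 0 0 0;-1 .0149 -.0216 0 0 0 0;-1 0 0 0 0 0 .084;-1 0 0 0 0 0 .084;-1 0 0 0 0 0 .084;-1 0 0 0 0 0 .084;-1 0 0 .03 0 0 0;-1 0 0 .03 0 0 0;-1 0 0 0 0 0 0;-1 0 0 0 0 0 0'
python3 - <<'E'
from h import *
plan(*nest(-1,-.06),.0485,5.8)
take('wrist','w9')
E
```

```text
clock: 15.35
tool_pos: [0.4851, 0.0084, 0.0452]
eef_rot: [0.999, 0.051, -0.003, 0.0]
contact_force: [0.3, -0.1, -0.1]
opening: 0.155
finger_force: 25.0
yaw 5.85 tilt [-0.0061 -0.0011] d_tool mm [ 1.6 -2.8 -3.3] turn 0.0009 | rows 1: per row [ 0.00163 -0.00281 -0.00327] 0.0009
```

View pics/w9.png

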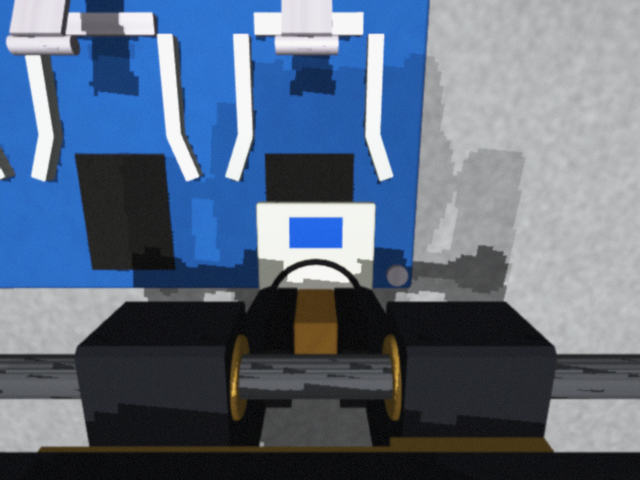

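The plate is over the board front, centred at u=316. The right nest's rails have inner edges at about u=251 and 367 near row 80. I'll compute the lateral offset in tool axes.

Run:
```python
from h import *
np.set_printoptions(precision=4,suppress=True)
s=get_state(); M=R.from_quat(s['eef_rot']).as_matrix()
f=lambda u,v,z: M.T@(ray('w9',u,v,z)-s['tool_pos'])
zt=s['tool_pos'][2]+.0085
for u,v,z in [(257,203,zt),(375,203,zt),(250,37,.019),(368,37,.019),(252,130,.019),(366,130,.019),(255,23,.016),(363,23,.016)]: print(u,v,f(u,v,z)*1000)
print(s['tool_pos'])
```

```text
257 203 [ 39.7322 -20.6046  -8.6229]
375 203 [39.7517 21.7515 -8.6053]
250 37 [100.88   -26.0288  27.2812]
368 37 [100.9032  21.5118  27.301 ]
252 130 [ 64.6376 -26.681   27.3852]
366 130 [64.6607 21.9037 27.4054]
255 23 [106.6339 -24.2126  30.2654]
363 23 [106.6555  19.6472  30.2836]
[0.4864 0.0084 0.0466]
```

```bash
python3 -m inch '-1 0 -.0029 0 0 0 0;-1 0 0 .012 0 0 0;-1 0 0 .012 0 0 0;-1 0 0 .008 0 0 0;-1 0 0 .003 0 0 0;-1 0 0 0 0 0 0;-1 0 0 0 0 0 0'
python3 - <<'E'
from h import *
np.set_printoptions(precision=4,suppress=True)
s=get_state(); plan(*nest(-1),.01,5.8)
W,p,d=world(take('wrist','w10') and 'w10')
print(np.median(W[206:240,262:285].reshape(-1,3),0),s['tool_pos'])
cv2.imwrite('pics/w10c.png',cv2.imread('pics/w10.png')[:300,150:500])
E
```

```text
clock: 15.98
tool_pos: [0.4874, 0.0115, 0.0128]
eef_rot: [0.999, 0.051, 0.0, 0.0]
contact_force: [0.2, 0.3, -0.9]
opening: 0.155
finger_force: 25.0
yaw 5.82 tilt [ 0.0008 -0.0001] d_tool mm [59.1  0.   2.8] turn 0.0004 | rows 2: per row [0.0295 0.     0.0014] 0.0002
[0.5189 0.03   0.0204] [0.4874 0.0115 0.0128]
```

View pics/w10c.png

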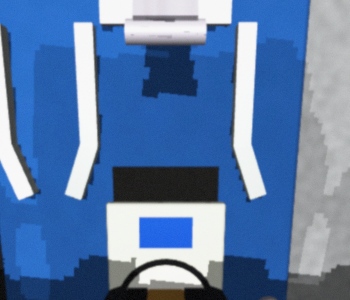

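Centred: the plate spans 106–225 and the rails 93–240 in the crop. Now lower slightly and slide in.

```bash
python3 -m inch '-1 0 0 .002 0 0 0;-1 .006 0 0 0 0 0;-1 .008 0 0 0 0 0;-1 .008 0 0 0 0 0;-1 .008 0 0 0 0 0;-1 .008 0 0 0 0 0;-1 .006 0 0 0 0 0;-1 .005 0 0 0 0 0;-1 .003 0 0 0 0 0;-1 0 0 0 0 0 0;-1 0 0 0 0 0 0'
python3 -m inch '-1 0 0 .002 0 0 0;-1 .002 0 0 0 0 0;-1 .002 0 0 0 0 0;-1 0 0 0 0 0 0;-1 0 0 0 0 0 0'
python3 -m inch '-1 .0015 0 0 0 0 0;-1 .0015 0 0 0 0 0;-1 0 0 0 0 0 0;-1 0 0 0 0 0 0'
python3 -c "
from h import *
plan(*nest(-1),.01,5.8)"
```

```text
clock: 16.95
tool_pos: [0.5385, 0.0167, 0.0101]
eef_rot: [0.999, 0.051, -0.0, 0.0]
contact_force: [0.2, -0.1, -1.0]
opening: 0.155
finger_force: 25.0
clock: 17.37
tool_pos: [0.5384, 0.0167, 0.0097]
eef_rot: [0.999, 0.051, -0.004, 0.0]
contact_force: [-8.1, 0.6, 20.9]
opening: 0.158
finger_force: 25.0
clock: 17.7
tool_pos: [0.5384, 0.0166, 0.0096]
eef_rot: [0.999, 0.051, -0.007, 0.001]
contact_force: [-11.5, -1.0, 25.0]
opening: 0.152
finger_force: 25.0
yaw 5.82 tilt [-0.0132 -0.0017] d_tool mm [ 7.9 -0.  -0.5] turn 0.0003 | rows 1: per row [ 7.87e-03 -3.00e-05 -5.50e-04] 0.0003
```

```bash
python3 -m inch '-1 0 0 -.0017 0 0 0;-1 0 0 0 0 0 0;-1 0 0 0 0 0 0;-1 0 0 0 0 0 0'
python3 -c "
from h import *
plan(*nest(-1),.01,5.8)"
```

```text
clock: 18.03
tool_pos: [0.5461, 0.0175, 0.0098]
eef_rot: [0.999, 0.051, 0.0, 0.0]
contact_force: [0.1, 0.1, 1.5]
opening: 0.158
finger_force: 25.0
yaw 5.83 tilt [ 0.0005 -0.    ] d_tool mm [ 0.1  0.1 -0.2] turn 0.0004 | rows 1: per row [ 7.0e-05  6.0e-05 -2.5e-04] 0.0004
```

Freed and at the nest point. Now push gently until the back stop resists.

```bash
for i in 1; do python3 -m inch '-1 .0008 0 0 0 0 0;-1 0 0 0 0 0 0;-1 0 0 0 0 0 0' | grep -E 'pos|contact'; python3 -m inch '-1 .0008 0 0 0 0 0;-1 0 0 0 0 0 0;-1 0 0 0 0 0 0' | grep -E 'pos|contact'; python3 -m inch '-1 .0008 0 0 0 0 0;-1 0 0 0 0 0 0;-1 0 0 0 0 0 0' | grep -E 'pos|contact'; python3 -m inch '-1 .0008 0 0 0 0 0;-1 0 0 0 0 0 0;-1 0 0 0 0 0 0' | grep -E 'pos|contact'; done
```

```text
tool_pos: [0.5463, 0.0175, 0.0097]
contact_force: [-1.1, -0.2, 0.2]
tool_pos: [0.5476, 0.0176, 0.0098]
contact_force: [-1.2, -0.7, 0.1]
tool_pos: [0.5478, 0.0176, 0.0098]
contact_force: [-0.8, -0.6, 0.6]
tool_pos: [0.5478, 0.0176, 0.0097]
contact_force: [-3.0, -0.8, 0.7]
```

```bash
python3 -m inch '-1 .0012 0 0 0 0 0;-1 0 0 0 0 0 0;-1 0 0 .0004 0 0 0;-1 0 0 0 0 0 0' | grep -E 'pos|contact'; python3 -m inch '-.5 0 0 0 0 0 0;-.5 0 0 0 0 0 0;-.5 0 0 0 0 0 0;-.5 0 0 0 0 0 0;-.5 0 0 0 0 0 0'; python3 -m inch '-.5 0 0 -.015 0 0 0;-.5 0 0 -.03 0 0 0;-.5 -.01 0 -.03 0 0 0;-.5 -.03 0 -.03 0 0 0;-.5 -.03 0 0 0 0 0;-.5 0 0 0 0 0 0;-.5 0 0 0 0 0 0'
python3 -c "
from h import *
plan(*nest(-1,.029),.114,5.8); take('wrist','w11')"
```

```text
tool_pos: [0.5479, 0.0177, 0.0096]
contact_force: [-5.6, -0.4, 6.5]
clock: 19.78
tool_pos: [0.551, 0.018, 0.0095]
eef_rot: [0.999, 0.051, 0.001, -0.0]
contact_force: [-0.1, 0.4, -0.3]
opening: 0.25
finger_force: 0.0
clock: 20.37
tool_pos: [0.48, 0.0106, 0.1145]
eef_rot: [0.999, 0.051, -0.0, 0.0]
contact_force: [0.4, 0.2, -0.5]
opening: 0.254
finger_force: 0.0
yaw 5.82 tilt [-0.0003 -0.0002] d_tool mm [95.6 -0.1  0.4] turn 0.0004 | rows 4: per row [ 2.389e-02 -2.000e-05  1.100e-04] 0.0001
```

View pics/w11.png

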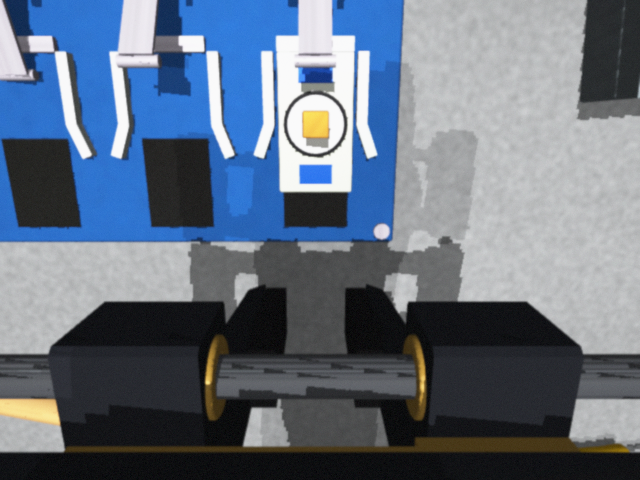

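Run:
```python
from h import *
np.set_printoptions(precision=4,suppress=True)
def b(u,v,z):
    q=ray('w11',u,v,z)[:2]-O; return np.array([q@xb,q@yb])*1000
print('near edge',b(280,191.5,.017),b(351,191.5,.017),'hub',b(315.5,124,.047))
print('stop nbr',b(190,50.5,.016),b(190,37,.016),'own far edge',b(350,37,.016),b(280,37,.016))
print('rails',b(273,85,.019),b(358,85,.019))
p=cv2.imread('pics/w11.png'); cv2.imwrite('pics/w11c.png',cv2.resize(p[20:205,100:400],None,fx=2.6,fy=2.6,interpolation=cv2.INTER_CUBIC))
W,_,_=world('w11'); print(W[40:70:3,285]*1000)
```

```text
near edge [-37.8686 -63.7977] [ -37.8432 -107.4616] hub [  2.0244 -85.5963]
stop nbr [ 42.2645 -14.4361] [ 49.2698 -14.9848] own far edge [  49.3171 -104.9755] [ 49.2964 -65.6058]
rails [ 23.6124 -61.2925] [  23.6388 -109.8838]
[[591.9778  38.7669  16.2278]
 [590.3643  38.605   16.6284]
 [588.8473  38.4932  16.43  ]
 [587.2336  38.3333  16.802 ]
 [585.574   38.1484  17.4744]
 [584.1296  38.0854  16.6686]
 [582.4352  37.8816  17.5685]
 [580.7286  37.6673  18.6034]
 [579.3429  37.6558  17.1346]
 [577.7899  37.5456  16.8715]]
```

Plate 1 is home: its far edge computes to 42.1 mm and the stop face to 42.3 mm in the same frame. Now lower the right clip.

```bash
python3 -m inch '-1 .025 0 0 0 0 0;-1 .025 0 0 0 0 0;-1 .025 0 0 0 0 0;-1 .0225 0 0 0 0 0;-1 0 0 .02 0 0 0;-1 0 0 .015 0 0 0;-1 0 0 .01 0 0 0;-1 0 0 .006 0 0 0;-1 0 0 .006 0 0 0;-1 0 0 .006 0 0 0;-1 0 0 .006 0 0 0;-1 0 0 .006 0 0 0;-1 0 0 .006 0 0 0;-1 0 0 .006 0 0 0;-1 0 0 .006 0 0 0;-1 0 0 .004 0 0 0;-1 0 0 0 0 0 0;-1 0 0 0 0 0 0'
python3 -m inch '-1 0 0 -.03 0 0 0;-1 0 0 -.04 0 0 0;-1 0 0 -.04 0 0 0;-1 -.04 0 0 0 0 0;-1 -.04 0 0 0 0 0;-1 -.02 0 0 0 0 0;-1 0 0 0 0 0 0;-1 0 0 0 0 0 0' | grep pos
python3 - <<'E'
from h import *
take('wrist','w12')
W,p,d=world('w12'); P=p.astype(int)
m=((P[...,0]>90)&(P[...,1]<60)&(P[...,2]<60)&(d>0)).astype(np.uint8)
n,l,st,c=cv2.connectedComponentsWithStats(m)
for i in range(1,n):
    if st[i,4]>60: print(st[i],np.median(W[l==i],0))
cv2.imwrite('pics/w12c.png',cv2.resize(cv2.imread('pics/w12.png')[:220,200:420],None,fx=2.5,fy=2.5))
plan(.4595-.03,-.3868,.14,-11)
E
```

```text
clock: 21.92
tool_pos: [0.5783, 0.0208, 0.0168]
eef_rot: [0.999, 0.051, 0.0, 0.0]
contact_force: [-0.3, 0.2, 0.0]
opening: 0.007
finger_force: 0.0
tool_pos: [0.4783, 0.0105, 0.1275]
yaw 5.83 tilt [0.0025 0.0003] d_tool mm [-90.6 390.4 -12.8] turn 0.2938 | rows 14: per row [-0.00647  0.02789 -0.00092] 0.0210
```

View pics/w12c.png

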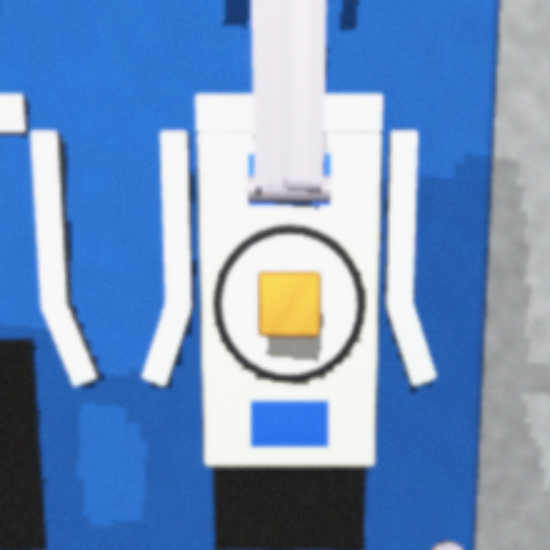

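That was my last allowed picture. It shows the right clip lowered on the plate, tight against the stop; from here I use numeric image code only. Next is plate 2.

```bash
python3 -m inch '-1 -.0082 .0355 0 0 0 0;-1 -.0082 .0355 0 0 0 0;-1 -.0082 .0355 0 0 0 0;-1 -.0082 .0355 0 0 0 0;-1 -.0082 .0355 0 0 0 0;-1 -.0082 .0355 0 0 0 0;-1 -.0082 .0355 0 0 0 0;-1 -.0082 .0355 0 0 0 0;-1 -.0082 .0355 0 0 0 0;-1 -.0082 .0355 0 0 0 0;-1 -.0082 .0355 0 0 0 0;-1 0 0 0 0 0 .098;-1 0 0 0 0 0 .098;-1 0 0 0 0 0 .098;-1 0 0 -.02 0 0 0;-1 0 0 0 0 0 0;-1 0 0 0 0 0 0' | grep pos
cat >> h.py <<'E'
def plates(fn):
    # white components on the table, rectified onto z=.005 at 1 mm/px
    z=np.load(f'pics/{fn}.npz'); P=z['p'].astype(int)
    m=((P.min(2)>165)&(P.max(2)-P.min(2)<40)).astype(np.uint8); m=cv2.morphologyEx(m,cv2.MORPH_CLOSE,np.ones((9,9),np.uint8))
    m[290:]=0
    for c in cv2.findContours(m,cv2.RETR_EXTERNAL,cv2.CHAIN_APPROX_NONE)[0]:
        if cv2.contourArea(c)<1500: continue
        w=np.array([ray(fn,u,v,.005)[:2] for u,v in c[:,0]],np.float32)*1000
        print('rect',np.round(cv2.minAreaRect(w)[0],1),np.round(cv2.minAreaRect(w)[1:][0],1),cv2.minAreaRect(w)[2],c[:,0].min(0),c[:,0].max(0))
E
python3 - <<'E'
from h import *
plates('w7'); take('wrist','w13'); plates('w13')
E
```

```text
tool_pos: [0.4303, -0.3884, 0.1476]
rect [ 470.  -401.6] [ 82.3 117.7] 24.68935203552246 [448 184] [599 289]
rect [ 444.9 -249.9] [79.1 43.7] 24.690183639526367 [303 129] [364 237]
rect [ 452.3 -414. ] [101.2  82.2] 78.99422454833984 [273 127] [411 241]
rect [ 474.2 -519.6] [90.8 69.7] 57.55139923095703 [422  65] [566 167]
```

```bash
sed -i 's/P.min(2)>165/P.min(2)>TH/; s/def plates(fn)/def plates(fn,TH=205)/' h.py
python3 - <<'E'
from h import *
for t in (195,210,225):
    print(t); plates('w13',t)
p=np.load('pics/w13.npz')['p']; print(p[150:240:15,300:360:10].min(2)); print(p[150,400:430:5])
plan(.4595,-.3868,.0,-11)
E
```

```text
195
rect [ 459.6 -386.4] [42.9 78.5] 78.80439758300781 [274 127] [334 236]
210
rect [ 459.3 -386.5] [42.4 77.7] 78.99529266357422 [274 128] [334 236]
225
rect [ 460.7 -386.6] [41.7 75.4] 78.37355041503906 [275 128] [334 233]
[[ 76  60 231 231 138 146]
 [237 237  54 230 141 137]
 [ 47  52 237 138 141 138]
 [ 59  59 236 225 141 134]
 [184 133 226 225 144 141]
 [ 31  32 223 223 158 165]]
[[139 143 142]
 [140 143 145]
 [141 143 144]
 [143 144 144]
 [140 141 144]
 [140 141 144]]
yaw -11.00 tilt [ 0.0016 -0.0011] d_tool mm [ 28.9  -6.7 147. ] turn 0.0001 | rows 5: per row [ 0.00579 -0.00135  0.0294 ] 0.0000
```

```bash
python3 -m inch '-.1 .0145 -.0034 0 0 0 0;-.1 .0145 -.0034 0 0 0 0;-.1 0 0 .03 0 0 0;-.1 0 0 .03 0 0 0;-.1 0 0 .03 0 0 0;-.1 0 0 .015 0 0 0;-.1 0 0 0 0 0 0;-.1 0 0 0 0 0 0;-.1 0 0 0 0 0 0'
python3 - <<'E'
from h import *
plan(.4596,-.3866,-.002,-11.1)
E
```

```text
clock: 24.85
tool_pos: [0.459, -0.3864, 0.0426]
eef_rot: [0.995, -0.096, 0.001, 0.0]
contact_force: [0.5, -0.3, -0.5]
opening: 0.449
finger_force: 0.0
yaw -11.02 tilt [ 0.0013 -0.0009] d_tool mm [ 0.6  0.  44.6] turn 0.0015 | rows 2: per row [2.90e-04 1.00e-05 2.23e-02] 0.0007
```

```bash
python3 -m inch '-.1 .0005 0 .015 0 0 0;-.1 0 0 .015 0 0 0;-.1 0 0 .01 0 0 0;-.1 0 0 .0042 0 0 0;-.1 0 0 0 0 0 0;-1 0 0 0 0 0 0;-1 0 0 0 0 0 0;-1 0 0 0 0 0 0;-1 0 0 0 0 0 0;-1 0 0 0 0 0 0;-1 0 0 0 0 0 0' 25
python3 -m inch '-1 0 0 -.03 0 0 0;-1 0 0 -.03 0 0 0;-1 0 0 -.03 0 0 0;-1 0 0 -.02 0 0 0;-1 0 0 0 0 0 0;-1 0 0 0 0 0 0'
python3 - <<'E'
from h import *
np.set_printoptions(precision=4,suppress=True)
n=nest(0,-.058); print(n); plan(*n,.108,5.8)
take('wrist','w14'); plates('w14')
W,p,d=world('w14'); print(np.median(W[206:240,262:285].reshape(-1,3),0),get_state()['tool_pos'])
E
```

```text
clock: 25.77
tool_pos: [0.4591, -0.3862, -0.0017]
eef_rot: [0.995, -0.096, 0.0, 0.0]
contact_force: [-0.3, 0.2, 4.1]
opening: 0.153
finger_force: 25.0
clock: 26.27
tool_pos: [0.4591, -0.3863, 0.1086]
eef_rot: [0.995, -0.096, 0.001, 0.001]
contact_force: [-0.9, 0.5, -1.3]
opening: 0.157
finger_force: 25.0
[0.4799 0.0961]
yaw -11.02 tilt [ 0.0016 -0.0012] d_tool mm [ -71.9 -477.6   -0. ] turn -0.2936 | rows 17: per row [-0.0042 -0.0281 -0.    ] -0.0173
rect [ 453.7 -385.5] [73.7 49.7] 78.17976379394531 [258 205] [373 279]
[ 0.4946 -0.3776  0.1154] [ 0.4583 -0.3857  0.1073]
```

```bash
python3 -m inch '-1 -.0051 -.0341 0 0 0 0;-1 -.0051 -.0341 0 0 0 0;-1 -.0051 -.0341 0 0 0 0;-1 -.0051 -.0341 0 0 0 0;-1 -.0051 -.0341 0 0 0 0;-1 -.0051 -.0341 0 0 0 0;-1 -.0051 -.0341 0 0 0 0;-1 -.0051 -.0341 0 0 0 0;-1 -.0051 -.0341 0 0 0 0;-1 -.0051 -.0341 0 0 0 0;-1 -.0051 -.0341 0 0 0 0;-1 -.0051 -.0341 0 0 0 0;-1 -.0051 -.0341 0 0 0 0;-1 -.0051 -.0341 0 0 0 0;-1 0 0 0 0 0 -.098;-1 0 0 0 0 0 -.098;-1 0 0 0 0 0 -.098;-1 0 0 0 0 0 0;-1 0 0 0 0 0 0' | grep pos; python3 -m inch '-1 0 0 .03 0 0 0;-1 0 0 .03 0 0 0;-1 0 0 0 0 0 0;-1 0 0 0 0 0 0;-1 0 0 0 0 0 0' | grep pos
python3 - <<'E'
from h import *
plan(*nest(0,-.058),.048,5.8); take('wrist','w15'); p=np.load('pics/w15.npz')['p']
for v in (40,60,90,120,215):
    m=(p[v].min(1)>150).astype(int); e=np.flatnonzero(np.diff(np.r_[0,m,0])); print(v,[(a,b-1) for a,b in zip(e[::2],e[1::2]) if b-a>3])
E
```

```text
tool_pos: [0.479, 0.096, 0.1066]
tool_pos: [0.48, 0.096, 0.0483]
yaw 5.74 tilt [ 0.0001 -0.0004] d_tool mm [-0.1 -0.2  0.3] turn -0.0010 | rows 1: per row [-9.0e-05 -1.5e-04  3.0e-04] -0.0010
40 [(np.int64(58), np.int64(120)), (np.int64(132), np.int64(163)), (np.int64(262), np.int64(367)), (np.int64(465), np.int64(498)), (np.int64(511), np.int64(570)), (np.int64(630), np.int64(639))]
60 [(np.int64(37), np.int64(52)), (np.int64(85), np.int64(124)), (np.int64(168), np.int64(182)), (np.int64(242), np.int64(256)), (np.int64(284), np.int64(344)), (np.int64(373), np.int64(387)), (np.int64(446), np.int64(460)), (np.int64(465), np.int64(493)), (np.int64(507), np.int64(568)), (np.int64(577), np.int64(591)), (np.int64(626), np.int64(639))]
90 [(np.int64(0), np.int64(8)), (np.int64(42), np.int64(56)), (np.int64(171), np.int64(185)), (np.int64(243), np.int64(257)), (np.int64(372), np.int64(386)), (np.int64(444), np.int64(458)), (np.int64(462), np.int64(563)), (np.int64(572), np.int64(586)), (np.int64(621), np.int64(639))]
120 [(np.int64(0), np.int64(14)), (np.int64(47), np.int64(61)), (np.int64(173), np.int64(187)), (np.int64(244), np.int64(258)), (np.int64(371), np.int64(384)), (np.int64(442), np.int64(455)), (np.int64(459), np.int64(473)), (np.int64(481), np.int64(540)), (np.int64(548), np.int64(559)), (np.int64(568), np.int64(581)), (np.int64(615), np.int64(639))]
215 [(np.int64(0), np.int64(31)), (np.int64(257), np.int64(374)), (np.int64(452), np.int64(477)), (np.int64(521), np.int64(545)), (np.int64(598), np.int64(639))]
```

Rails centre at u=314.5 and plate at 315.5: aligned. Lower and slide.

```bash
python3 -m inch '-1 0 0 .012 0 0 0;-1 0 0 .012 0 0 0;-1 0 0 .008 0 0 0;-1 0 0 .003 0 0 0;-1 0 0 .0022 0 0 0;-1 0 0 0 0 0 0;-1 0 0 0 0 0 0;-1 0 0 0 0 0 0'| grep -E 'pos|contact'; python3 -m inch '-1 .006 0 0 0 0 0;-1 .008 0 0 0 0 0;-1 .008 0 0 0 0 0;-1 .008 0 0 0 0 0;-1 .008 0 0 0 0 0;-1 .008 0 0 0 0 0;-1 .006 0 0 0 0 0;-1 .003 0 0 0 0 0;-1 .002 0 0 0 0 0;-1 0 0 0 0 0 0;-1 0 0 0 0 0 0;-1 0 0 0 0 0 0'| grep -E 'pos|contact'
python3 -c "
from h import *
plan(*nest(0,.0015),.01,5.8)"
```

```text
tool_pos: [0.4802, 0.0963, 0.011]
contact_force: [0.0, 0.2, -1.0]
tool_pos: [0.536, 0.102, 0.0105]
contact_force: [0.4, 0.1, -0.7]
yaw 5.83 tilt [-0.0009 -0.0002] d_tool mm [3.1 0.1 0.5] turn 0.0006 | rows 1: per row [0.00312 0.00013 0.00045] 0.0006
```

```bash
python3 -m inch '-1 .001 0 .0005 0 0 0;-1 .001 0 0 0 0 0;-1 0 0 0 0 0 0;-1 0 0 0 0 0 0' | grep -E 'pos|contact'; python3 -m inch '-1 .001 0 0 0 0 0;-1 0 0 0 0 0 0;-1 0 0 0 0 0 0' | grep -E 'pos|contact'; python3 -m inch '-1 .001 0 0 0 0 0;-1 0 0 0 0 0 0;-1 0 0 0 0 0 0' | grep -E 'pos|contact'; python3 -m inch '-1 .001 0 0 0 0 0;-1 0 0 0 0 0 0;-1 0 0 0 0 0 0' | grep -E 'pos|contact'
```

```text
tool_pos: [0.5368, 0.102, 0.0103]
contact_force: [-2.8, 0.6, 5.7]
tool_pos: [0.5377, 0.1021, 0.0103]
contact_force: [-3.4, -0.4, 5.5]
tool_pos: [0.5387, 0.1022, 0.0103]
contact_force: [-2.9, -0.6, 5.6]
tool_pos: [0.5394, 0.1022, 0.0103]
contact_force: [-4.2, -0.5, 6.5]
```

```bash
python3 -m inch '-1 .001 0 0 0 0 0;-1 0 0 0 0 0 0;-1 0 0 0 0 0 0' | grep -E 'pos|contact'; python3 -m inch '-1 .001 0 0 0 0 0;-1 0 0 0 0 0 0;-1 0 0 0 0 0 0' | grep -E 'pos|contact';  python3 -m inch '-1 .001 0 0 0 0 0;-1 0 0 0 0 0 0;-1 0 0 0 0 0 0' | grep -E 'pos|contact'
```

```text
tool_pos: [0.5393, 0.1022, 0.0103]
contact_force: [-4.6, -0.4, 7.9]
tool_pos: [0.5393, 0.1022, 0.0103]
contact_force: [-8.2, 0.6, 9.7]
tool_pos: [0.5393, 0.1021, 0.0103]
contact_force: [-8.9, -0.8, 10.6]
```

Stopped dead at the back stop. Release, back off, close and press the clip tip.

```bash
python3 -m inch '-.5 0 0 0 0 0 0;-.5 0 0 0 0 0 0;-.5 0 0 0 0 0 0;-.5 -.003 0 0 0 0 0;-.5 0 0 0 0 0 0' | grep -E 'pos|opening'; python3 -m inch '-.5 0 0 -.015 0 0 0;-.5 0 0 -.03 0 0 0;-.5 -.01 0 -.03 0 0 0;-.5 -.03 0 -.03 0 0 0;-.5 -.03 0 0 0 0 0;-.5 0 0 0 0 0 0;-.5 0 0 0 0 0 0' | grep pos
python3 - <<'E'
from h import *
plan(*nest(0,.031),.114,5.8); take('wrist','w16'); p=np.load('pics/w16.npz')['p']
def b(u,v,z):
    q=ray('w16',u,v,z)[:2]-O; return (np.array([q@xb,q@yb])*1000).round(1)
for v in (85,):
    m=(p[v].min(1)>150).astype(int); e=np.flatnonzero(np.diff(np.r_[0,m,0])); print(v,[(int(a),int(b-1)) for a,b in zip(e[::2],e[1::2]) if b-a>3])
for u in (287,345,468,478):
    m=(p[:280,u].min(1)>150).astype(int); e=np.flatnonzero(np.diff(np.r_[0,m,0])); print(u,[(int(a),int(c-1),b(u,c-.5,.017)) for a,c in zip(e[::2],e[1::2]) if c-a>3])
E
```

```text
tool_pos: [0.5412, 0.1025, 0.0099]
opening: 0.249
tool_pos: [0.4711, 0.0953, 0.115]
yaw 5.85 tilt [-0.0009 -0.0003] d_tool mm [97.8  0.2  0.9] turn 0.0009 | rows 4: per row [2.445e-02 4.000e-05 2.200e-04] 0.0002
85 [(0, 86), (114, 124), (209, 219), (263, 273), (278, 302), (335, 353), (358, 368), (411, 421), (425, 500), (506, 516), (544, 639)]
287 [(35, 108, array([10.6, 16.3])), (138, 190, array([-37.6,  17.1]))]
345 [(35, 109, array([ 10. , -17.7])), (137, 190, array([-37.6, -18.6]))]
468 [(0, 78, array([ 27.1, -88.1])), (83, 90, array([ 20.6, -88.7])), (95, 109, array([ 10.1, -89.7])), (147, 150, array([-13.4, -92. ])), (155, 163, array([-21.1, -92.8])), (184, 190, array([-37.5, -94.4])), (242, 279, array([ -95.8, -100. ]))]
478 [(0, 74, array([ 29.3, -93.6])), (82, 94, array([ 18.4, -94.7])), (100, 109, array([ 10.1, -95.6])), (138, 144, array([ -9.9, -97.7])), (149, 190, array([ -37.5, -100.5])), (242, 279, array([ -95.8, -106.6]))]
```

Both plates' near edges lie at -37.5 mm, so plate 2 is home too.

```bash
python3 -m inch '-1 .025 0 0 0 0 0;-1 .025 0 0 0 0 0;-1 .025 0 0 0 0 0;-1 .0228 0 0 0 0 0;-1 0 0 .02 0 0 0;-1 0 0 .015 0 0 0;-1 0 0 .01 0 0 0;-1 0 0 .006 0 0 0;-1 0 0 .006 0 0 0;-1 0 0 .006 0 0 0;-1 0 0 .006 0 0 0;-1 0 0 .006 0 0 0;-1 0 0 .006 0 0 0;-1 0 0 .006 0 0 0;-1 0 0 .006 0 0 0;-1 0 0 .004 0 0 0;-1 0 0 0 0 0 0;-1 0 0 0 0 0 0' | grep -E 'pos|contact'
python3 -m inch '-1 0 0 -.03 0 0 0;-1 0 0 -.04 0 0 0;-1 0 0 -.04 0 0 0;-1 -.04 0 0 0 0 0;-1 -.04 0 0 0 0 0;-1 -.02 0 0 0 0 0;-1 0 0 0 0 0 0;-1 0 0 0 0 0 0' | grep pos
python3 - <<'E'
from h import *
take('wrist','w17'); take('top','t17')
z=np.load('pics/w17.npz'); p=z['p']
def b(u,v,zz):
    q=ray('w17',u,v,zz)[:2]-O; return (np.array([q@xb,q@yb])*1000).round(1)
for u in (287,345,475,490):
    m=(p[:280,u].min(1)>150).astype(int); e=np.flatnonzero(np.diff(np.r_[0,m,0])); print(u,[(int(a),int(c-1),b(u,c-.5,.017)) for a,c in zip(e[::2],e[1::2]) if c-a>3])
for f in ('w17','t17'):
    W,P,d=world(f); P=P.astype(int)
    m=((P[...,0]>90)&(P[...,1]<60)&(P[...,2]<60)&(d>0)).astype(np.uint8)
    n,l,st,c=cv2.connectedComponentsWithStats(m)
    for i in range(1,n):
        if st[i,4]>30: print(f,st[i],np.median(W[l==i],0).round(4))
plan(.607,-.337,.2,5.8)
E
```

```text
tool_pos: [0.57, 0.1054, 0.0172]
contact_force: [-0.0, 0.5, -0.5]
tool_pos: [0.4702, 0.0954, 0.1281]
287 [(39, 112, array([ 8. , 17.3])), (132, 186, array([-37.8,  18.1]))]
345 [(39, 114, array([  6.8, -18.5])), (132, 186, array([-37.7, -19.3]))]
475 [(0, 98, array([ 16.3, -97.8])), (104, 109, array([  9.9, -98.5])), (144, 187, array([ -38.3, -103.4])), (236, 279, array([-101.5, -109.7]))]
490 [(39, 101, array([  14.6, -107.2])), (236, 279, array([-101.5, -120. ]))]
t17 [271 189  12   9  83] [0.6508 0.0265 0.0462]
t17 [240 192  11   9  83] [0.6415 0.1122 0.0458]
t17 [208 194  12   9  83] [0.6324 0.1965 0.0478]
yaw 5.82 tilt [0.003  0.0007] d_tool mm [ 90.4 444.1 -72. ] turn 0.0003 | rows 16: per row [ 0.00565  0.02776 -0.0045 ] 0.0000
```

All three clips read lowered. Now the stylus.

```bash
python3 -m inch '-.1 .0022 .0322 -.0052 0 0 0;-.1 .0022 .0322 -.0052 0 0 0;-.1 .0022 .0322 -.0052 0 0 0;-.1 .0022 .0322 -.0052 0 0 0;-.1 .0022 .0322 -.0052 0 0 0;-.1 .0022 .0322 -.0052 0 0 0;-.1 .0022 .0322 -.0052 0 0 0;-.1 .0022 .0322 -.0052 0 0 0;-.1 .0022 .0322 -.0052 0 0 0;-.1 .0022 .0322 -.0052 0 0 0;-.1 .0022 .0322 -.0052 0 0 0;-.1 .0022 .0322 -.0052 0 0 0;-.1 .0022 .0322 -.0052 0 0 0;-.1 .0022 .0322 -.0052 0 0 0;-.1 0 0 0 0 0 0;-.1 0 0 0 0 0 0;-.1 0 0 0 0 0 0' | grep pos
python3 - <<'E'
from h import *
np.set_printoptions(precision=4,suppress=True)
take('wrist','w18'); W,P,d=world('w18'); P=P.astype(int)
ok=(d>0)&(W[...,0]<.68)&(W[...,0]>.56)&(W[...,1]<-.28)&(W[...,1]>-.40); ok[285:]=False
def rep(n,m,zz):
    m=m.astype(np.uint8); k,l,st,_=cv2.connectedComponentsWithStats(m)
    for i in range(1,k):
        if st[i,4]>40:
            v,u=np.nonzero(l==i); w=np.array([ray('w18',a,b,zz)[:2] for a,b in zip(u,v)],np.float32)*1000
            r_=cv2.minAreaRect(w); print(n,st[i],np.round(r_[0],1),np.round(r_[1],1),round(r_[2],1),'z',np.median(W[l==i][:,2]))
rep('top',ok&(W[...,2]>.096)&(W[...,2]<.106),.1)
rep('red',ok&(P[...,0]>100)&(P[...,1]<60)&(P[...,2]<60),.1)
rep('collar',ok&(W[...,2]>.040)&(W[...,2]<.055)&(P.min(2)>110),.05)
rep('wood',ok&(W[...,2]>.04)&(W[...,2]<.055),.044)
print(get_state()['tool_pos'])
E
```

```text
tool_pos: [0.5472, -0.3498, 0.1999]
top [293 123  28  29 551] [ 607.4 -338.6] [13.9 13.9] 23.6 z 0.10090119007779515
red [297 129  19  19 270] [ 607.3 -338.4] [10.5 10.5] 51.3 z 0.10307223264734952
collar [289 116  39  38 573] [ 608.7 -338.1] [25.2 27.7] 14.2 z 0.050171676746326756
wood [ 270   96   76   78 4275] [ 607.5 -338.6] [50. 50.] 12.0 z 0.04438060044930795
[ 0.5472 -0.3488  0.1999]
```

Run:
```python
from h import *
W,P,d=world('w18'); P=P.astype(int)
ok=(d>0)&(W[...,0]<.63)&(W[...,0]>.585)&(W[...,1]<-.315)&(W[...,1]>-.36); ok[285:]=False
for lo in (.096,.099):
    m=ok&(W[...,2]>lo)&(W[...,2]<.108); v,u=np.nonzero(m)
    w=np.array([ray('w18',a,b,.1)[:2] for a,b in zip(u,v)])*1000; w-=w.mean(0)
    # 4-fold moment orientation: mean of r^4 e^{4i phi}
    c=(w[:,0]+1j*w[:,1])**4; print(lo,len(w),np.degrees(np.angle(-c.sum()))/4, [ (a,round(np.ptp(w@[np.cos(np.radians(a)),np.sin(np.radians(a))]),1),round(np.ptp(w@[-np.sin(np.radians(a)),np.cos(np.radians(a))]),1)) for a in (0,6,12,18,24,30)])
for r0 in range(120,156,2): print(''.join('#' if x else '.' for x in m[r0,288:326]))
```

```text
0.096 551 23.861832832155645 [(0, np.float64(17.1), np.float64(17.0)), (6, np.float64(16.3), np.float64(16.2)), (12, np.float64(15.6), np.float64(15.5)), (18, np.float64(14.8), np.float64(14.7)), (24, np.float64(13.9), np.float64(14.0)), (30, np.float64(14.9), np.float64(14.9))]
0.099 531 24.315045399724585 [(0, np.float64(17.1), np.float64(17.0)), (6, np.float64(16.3), np.float64(16.2)), (12, np.float64(15.6), np.float64(15.5)), (18, np.float64(14.8), np.float64(14.6)), (24, np.float64(13.9), np.float64(13.9)), (30, np.float64(14.9), np.float64(14.8))]
......................................
......................................
.....................####.#...........
...............############...........
..........###.############.#..........
.....########################.........
.....##.#####################.........
......########################........
.......####################.#.#.......
.......########################.......
........#######################.......
........#########################.....
.........########################.....
..........###################.#.......
...........#############..............
...........########...................
......................................
......................................
```

The handle is at yaw 24°, centred at (0.6074, -0.3386).

```bash
python3 -m inch '-.1 0 0 0 0 0 -.0795;-.1 0 0 0 0 0 -.0795;-.1 0 0 0 0 0 -.0795;-.1 0 0 0 0 0 -.0795;-.1 0 0 0 0 0 0;-.1 0 0 0 0 0 0'|grep pos; python3 -c "
from h import *
plan(.6072,-.3385,.0485,24)"
```

```text
tool_pos: [0.5471, -0.3487, 0.2003]
yaw 24.03 tilt [0.0001 0.0009] d_tool mm [ 59.   15.3 151.8] turn 0.0005 | rows 6: per row [0.00983 0.00255 0.0253 ] 0.0001
```

```bash
python3 -m inch '-.1 .0295 .0076 0 0 0 0;-.1 .0295 .0077 0 0 0 0;-.1 0 0 .03 0 0 0;-.1 0 0 .03 0 0 0;-.1 0 0 .02 0 0 0;-.1 0 0 0 0 0 0;-.1 0 0 0 0 0 0;-.1 0 0 0 0 0 0'|grep pos; python3 -c "
from h import *
plan(.6072,-.3385,.0485,24)"
```

```text
tool_pos: [0.608, -0.3401, 0.1219]
yaw 24.02 tilt [ 0.0023 -0.0011] d_tool mm [-0.2 -1.9 73.4] turn 0.0003 | rows 3: per row [-5.000e-05 -6.500e-04  2.445e-02] 0.0001
```

```bash
python3 -m inch '-.1 0 0 .01 0 0 0;-.1 0 0 0 0 0 0;-.1 0 0 0 0 0 0;-.1 0 0 0 0 0 0'|grep pos; python3 -c "
from h import *
plan(.6072,-.3385,.0485,24)"
```

```text
tool_pos: [0.607, -0.3402, 0.1109]
yaw 24.03 tilt [ 0.0007 -0.0004] d_tool mm [ 0.8 -1.5 62.4] turn 0.0006 | rows 3: per row [ 0.00028 -0.0005   0.02079] 0.0002
```

```bash
python3 -m inch '-.1 .0005 -.0013 0 0 0 0;-.1 0 0 .02 0 0 0;-.1 0 0 .02 0 0 0;-.1 0 0 .015 0 0 0;-.1 0 0 .007 0 0 0;-.1 0 0 0 0 0 0;-.1 0 0 0 0 0 0;-.1 0 0 0 0 0 0'|grep -E 'pos|contact'; python3 -m inch '-1 0 0 0 0 0 0;-1 0 0 0 0 0 0;-1 0 0 0 0 0 0;-1 0 0 0 0 0 0;-1 0 0 0 0 0 0;-1 0 0 0 0 0 0;-1 0 0 0 0 0 0' 45; python3 -m inch '-1 0 0 -.02 0 0 0;-1 0 0 -.025 0 0 0;-1 0 0 -.025 0 0 0;-1 0 0 0 0 0 0;-1 0 0 0 0 0 0;-1 0 0 0 0 0 0;-1 0 0 0 0 0 0'
python3 - <<'E'
from h import *
np.set_printoptions(precision=4,suppress=True)
plan(.6295,-.1796,.119,24)
take('side','s19'); take('wrist','w19'); take('top','t19')
for f in ('s19','t19'):
    W,P,d=world(f)
    m=(d>0)&(abs(W[...,0]-.607)<.03)&(abs(W[...,1]+.3385)<.03)&(W[...,2]>.05)&(W[...,2]<.17); q=W[m]; print(f,len(q),[ (round(z,3),q[(q[:,2]>z)&(q[:,2]<z+.008)][:,:2].mean(0) if ((q[:,2]>z)&(q[:,2]<z+.008)).any() else 0) for z in np.arange(.05,.17,.008)])
E
```

```text
tool_pos: [0.6076, -0.339, 0.0494]
contact_force: [0.3, -0.3, -0.2]
clock: 39.4
tool_pos: [0.6069, -0.3387, 0.0487]
eef_rot: [0.978, 0.208, 0.0, 0.0]
contact_force: [-0.2, 0.9, 3.2]
opening: 0.158
finger_force: 45.0
clock: 39.98
tool_pos: [0.6055, -0.3381, 0.1166]
eef_rot: [0.978, 0.208, -0.001, -0.001]
contact_force: [-0.5, 0.0, -0.4]
opening: 0.154
finger_force: 45.0
yaw 24.06 tilt [-0.0029  0.0013] d_tool mm [  86.5 -134.9   -2.2] turn 0.0010 | rows 6: per row [ 0.0144 -0.0225 -0.0004] 0.0002
s19 67 [(np.float64(0.05), 0), (np.float64(0.058), 0), (np.float64(0.066), array([ 0.6046, -0.3358])), (np.float64(0.074), array([ 0.6033, -0.335 ])), (np.float64(0.082), array([ 0.6036, -0.3348])), (np.float64(0.09), array([ 0.603 , -0.3332])), (np.float64(0.098), array([ 0.6037, -0.3313])), (np.float64(0.106), array([ 0.6009, -0.3288])), (np.float64(0.114), array([ 0.6032, -0.3287])), (np.float64(0.122), array([ 0.5985, -0.3255])), (np.float64(0.13), array([ 0.597 , -0.3163])), (np.float64(0.138), array([ 0.5953, -0.3173])), (np.float64(0.146), 0), (np.float64(0.154), 0), (np.float64(0.162), 0)]
t19 1 [(np.float64(0.05), array([ 0.6156, -0.3276])), (np.float64(0.058), 0), (np.float64(0.066), 0), (np.float64(0.074), 0), (np.float64(0.082), 0), (np.float64(0.09), 0), (np.float64(0.098), 0), (np.float64(0.106), 0), (np.float64(0.114), 0), (np.float64(0.122), 0), (np.float64(0.13), 0), (np.float64(0.138), 0), (np.float64(0.146), 0), (np.float64(0.154), 0), (np.float64(0.162), 0)]
```

```bash
python3 -m inch '-1 .0086 -.0135 0 0 0 0;-1 .0086 -.0135 0 0 0 0;-1 .0086 -.0135 0 0 0 0;-1 .0086 -.0135 0 0 0 0;-1 .0086 -.0135 0 0 0 0;-1 .0086 -.0135 0 0 0 0;-1 .0086 -.0135 0 0 0 0;-1 .0086 -.0135 0 0 0 0;-1 .0086 -.0135 0 0 0 0;-1 .0086 -.0135 0 0 0 0;-1 0 0 0 0 0 0;-1 0 0 0 0 0 0;-1 0 0 0 0 0 0;-1 0 0 0 0 0 0'|grep pos
python3 - <<'E'
from h import *
plan(.6295,-.1797,.0807,24)
take('wrist','w20'); take('side','s20')
# collar silhouette in the wrist view
W,P,d=world('w20'); s=get_state()['tool_pos']; P=P.astype(int)
m=(d>0)&(abs(W[...,0]-s[0])<.04)&(abs(W[...,1]-s[1])<.04)&(W[...,2]<s[2]+.008)&(W[...,2]>.06); m[:150]=False
print('below fingers',m.sum()); v,u=np.nonzero(m); 
if len(v): print(u.min(),u.max(),v.min(),v.max(),W[m].min(0).round(4),W[m].max(0).round(4))
W,P,d=world('s20'); P=P.astype(int); y=(P[...,0]>150)&(P[...,1]>130)&(P[...,2]<90)&(d>0)&(abs(W[...,0]-.63)<.03)&(abs(W[...,1]+.18)<.03)
print('yellow',y.sum(),W[y].mean(0).round(4) if y.any() else 0)
m=(d>0)&(abs(W[...,0]-.63)<.03)&(abs(W[...,1]+.18)<.03)&(W[...,2]>.065)&(W[...,2]<.12)
q=W[m]; print([(round(z,3),int(k.sum()),q[k][:,:2].mean(0).round(4).tolist()) for z in np.arange(.066,.12,.006) for k in [(q[:,2]>z)&(q[:,2]<z+.006)] if k.any()])
E
```

```text
tool_pos: [0.6298, -0.1823, 0.1183]
yaw 23.92 tilt [-0.0002 -0.0016] d_tool mm [ 0.8 -2.5 37.6] turn -0.0013 | rows 2: per row [ 0.00038 -0.00126  0.01881] -0.0007
below fingers 1295
283 347 257 289 [ 0.6282 -0.1928  0.077 ] [ 0.645  -0.1687  0.1263]
yellow 14 [ 0.635  -0.1778  0.0483]
[(np.float64(0.078), 6, [0.6275, -0.1771]), (np.float64(0.084), 1, [0.6261, -0.1768]), (np.float64(0.09), 4, [0.6273, -0.1771]), (np.float64(0.096), 5, [0.6277, -0.1765]), (np.float64(0.102), 1, [0.6309, -0.1755]), (np.float64(0.108), 3, [0.6278, -0.1724]), (np.float64(0.114), 20, [0.6244, -0.1711])]
```

```bash
python3 -m inch '-1 .0005 -.0022 0 0 0 0;-1 0 0 .015 0 0 0;-1 0 0 .01 0 0 0;-1 0 0 .006 0 0 0;-1 0 0 .003 0 0 0;-1 0 0 0 0 0 0;-1 0 0 0 0 0 0'|grep -E 'pos|contact'; python3 -m inch '-1 0 0 .002 0 0 0;-1 0 0 .002 0 0 0;-1 0 0 .002 0 0 0;-1 0 0 0 0 0 0;-1 0 0 0 0 0 0'|grep -E 'pos|contact'; python3 -m inch '-1 0 0 .002 0 0 0;-1 0 0 .001 0 0 0;-1 0 0 0 0 0 0;-1 0 0 0 0 0 0'|grep -E 'pos|contact'
```

```text
tool_pos: [0.6299, -0.1782, 0.0843]
contact_force: [0.1, -0.6, -0.8]
tool_pos: [0.6303, -0.1782, 0.0787]
contact_force: [0.1, -0.7, 2.8]
tool_pos: [0.6303, -0.1782, 0.0757]
contact_force: [-0.3, -0.8, 3.5]
```

```bash
python3 -m inch '-1 0 0 .001 0 0 0;-1 0 0 0 0 0 0;-1 0 0 0 0 0 0'|grep -E 'pos|contact'; python3 -m inch '-1 0 0 .001 0 0 0;-1 0 0 0 0 0 0;-1 0 0 0 0 0 0'|grep -E 'pos|contact';python3 -m inch '-1 0 0 .001 0 0 0;-1 0 0 0 0 0 0;-1 0 0 0 0 0 0'|grep -E 'pos|contact'
```

```text
tool_pos: [0.6305, -0.1782, 0.0755]
contact_force: [-0.9, 0.2, 9.3]
tool_pos: [0.6307, -0.1782, 0.0753]
contact_force: [-2.1, 0.8, 15.1]
tool_pos: [0.6309, -0.1782, 0.0751]
contact_force: [-3.8, 0.9, 20.1]
```

The button bottomed out (20 N, no further travel). Lift and return the stylus.

```bash
python3 -m inch '-1 0 0 -.006 0 0 0;-1 0 0 -.02 0 0 0;-1 0 0 -.022 0 0 0;-1 0 0 0 0 0 0;-1 0 0 0 0 0 0;-1 0 0 0 0 0 0'|grep -E 'pos'; python3 -c "
from h import *
plan(.6069,-.3387,.119,24)"
```

```text
tool_pos: [0.6288, -0.1778, 0.1191]
yaw 24.06 tilt [-0.0023  0.0004] d_tool mm [-8.55e+01  1.38e+02  1.00e-01] turn 0.0010 | rows 6: per row [-1.426e-02  2.300e-02  2.000e-05] 0.0002
```

```bash
python3 -m inch '-1 -.0086 .0138 0 0 0 0;-1 -.0086 .0138 0 0 0 0;-1 -.0086 .0138 0 0 0 0;-1 -.0086 .0138 0 0 0 0;-1 -.0086 .0138 0 0 0 0;-1 -.0086 .0138 0 0 0 0;-1 -.0086 .0138 0 0 0 0;-1 -.0086 .0138 0 0 0 0;-1 -.0086 .0138 0 0 0 0;-1 -.0086 .0138 0 0 0 0;-1 0 0 0 0 0 0;-1 0 0 0 0 0 0;-1 0 0 0 0 0 0;-1 0 0 0 0 0 0;-1 0 0 0 0 0 0'|grep pos
python3 - <<'E'
from h import *
plan(.6069,-.3387,.0487,24)
take('side','s21')
for f,dy in (('s19',0),('s21',0)):
    W,P,d=world(f); m=(d>0)&(abs(W[...,0]-.607)<.02)&(abs(W[...,1]+.3385)<.02)&(W[...,2]>.066)&(W[...,2]<.104)
    q=W[m]; print([(round(z,3),int(k.sum()),q[k][:,:2].mean(0).round(4).tolist()) for z in np.arange(.066,.104,.01) for k in [(q[:,2]>z)&(q[:,2]<z+.01)] if k.any()])
E
```

```text
tool_pos: [0.6081, -0.3374, 0.1204]
yaw 24.17 tilt [0.0003 0.0011] d_tool mm [-1.7  0.8 71.7] turn 0.0030 | rows 3: per row [-0.00057  0.00025  0.02391] 0.0010
[(np.float64(0.066), 2, [0.603, -0.3361]), (np.float64(0.076), 6, [0.6036, -0.3345]), (np.float64(0.086), 6, [0.6037, -0.3336]), (np.float64(0.096), 4, [0.6027, -0.333])]
[(np.float64(0.076), 4, [0.6054, -0.3325]), (np.float64(0.086), 7, [0.6057, -0.3319]), (np.float64(0.096), 6, [0.6063, -0.3344])]
```

```bash
python3 -m inch '-1 -.0014 .0008 0 0 0 0;-1 0 0 .015 0 0 0;-1 0 0 .013 0 0 0;-1 0 0 0 0 0 0;-1 0 0 0 0 0 0;-1 0 0 0 0 0 0'|grep -E 'pos|contact'; python3 -m inch '-1 0 0 .008 0 0 0;-1 0 0 .008 0 0 0;-1 0 0 .006 0 0 0;-1 0 0 0 0 0 0;-1 0 0 0 0 0 0'|grep -E 'pos|contact'
```

```text
tool_pos: [0.6067, -0.3404, 0.0924]
contact_force: [-0.6, -0.4, -0.8]
tool_pos: [0.6061, -0.3402, 0.0696]
contact_force: [0.2, 0.1, -0.5]
```

```bash
python3 -m inch '-1 .0013 -.001 0 0 0 0;-1 0 0 .008 0 0 0;-1 0 0 .007 0 0 0;-1 0 0 .003 0 0 0;-1 0 0 0 0 0 0;-1 0 0 0 0 0 0'|grep -E 'pos|contact'; python3 -m inch '-1 0 0 .001 0 0 0;-1 0 0 .0005 0 0 0;-1 0 0 0 0 0 0;-1 0 0 0 0 0 0'|grep -E 'pos|contact'
```

```text
tool_pos: [0.6071, -0.3389, 0.0518]
contact_force: [0.7, 0.2, -0.8]
tool_pos: [0.6075, -0.3391, 0.051]
contact_force: [0.2, 0.0, 0.3]
```

```bash
python3 -m inch '-1 0 0 .001 0 0 0;-1 0 0 .0005 0 0 0;-1 0 0 0 0 0 0;-1 0 0 0 0 0 0'|grep -E 'pos|contact'; python3 -m inch '-1 0 0 .0008 0 0 0;-1 0 0 0 0 0 0;-1 0 0 0 0 0 0'|grep -E 'pos|contact'
```

```text
tool_pos: [0.6073, -0.339, 0.0493]
contact_force: [-0.1, -0.7, -0.3]
tool_pos: [0.6075, -0.3391, 0.0487]
contact_force: [0.6, 0.6, 1.0]
```

Collar at the stand's top. Release, retreat and check everything numerically.

```bash
python3 -m inch '-.4 0 0 0 0 0 0;-.4 0 0 0 0 0 0;-.4 0 0 0 0 0 0;-.4 0 0 0 0 0 0;-.4 0 0 -.03 0 0 0;-.4 0 0 -.04 0 0 0;-.4 0 0 -.04 0 0 0;-.4 -.03 0 -.04 0 0 0;-.4 -.03 0 0 0 0 0;-.4 -.03 0 0 0 0 0;-.4 0 0 0 0 0 0;-.4 0 0 0 0 0 0'
python3 - <<'E'
from h import *
np.set_printoptions(precision=4,suppress=True)
take('wrist','w22'); take('top','t22')
W,P,d=world('w22'); ok=(d>0)&(abs(W[...,0]-.607)<.03)&(abs(W[...,1]+.3385)<.03)
for lo,hi in ((.095,.108),(.06,.095),(.05,.06)):
    q=W[ok&(W[...,2]>lo)&(W[...,2]<hi)]; print(lo,len(q),q.mean(0) if len(q) else 0)
a=np.load('pics/top0.npz')['p'].astype(int); b=np.load('pics/t22.npz')['p'].astype(int)
m=(abs(a-b).max(2)>60).astype(np.uint8); n,l,st,c=cv2.connectedComponentsWithStats(m)
print('changed',[s.tolist() for s in st[1:] if s[4]>12])
W,P,d=world('t22'); P=P.astype(int)
m=((P[...,0]>90)&(P[...,1]<60)&(P[...,2]<60)&(d>0)).astype(np.uint8); n,l,st,c=cv2.connectedComponentsWithStats(m)
for i in range(1,n):
    if st[i,4]>30: print('tail',np.median(W[l==i],0))
E
```

```text
clock: 48.62
tool_pos: [0.5276, -0.3755, 0.1922]
eef_rot: [0.978, 0.206, -0.001, 0.0]
contact_force: [-0.3, -0.5, -0.1]
opening: 0.3
finger_force: 0.0
0.095 644 [ 0.6079 -0.3392  0.1014]
0.06 63 [ 0.6018 -0.3422  0.0824]
0.05 393 [ 0.6053 -0.3405  0.051 ]
changed [[321, 160, 186, 291, 17734], [507, 198, 5, 7, 17], [408, 217, 11, 6, 25], [271, 218, 19, 31, 458], [240, 221, 18, 30, 458], [371, 261, 6, 5, 17], [376, 268, 8, 8, 33], [373, 271, 5, 7, 13], [373, 272, 18, 17, 119], [467, 273, 10, 7, 42], [465, 275, 3, 9, 13], [468, 281, 13, 12, 96], [578, 335, 62, 30, 811], [629, 350, 11, 18, 86], [425, 354, 5, 5, 14], [622, 355, 8, 7, 27], [323, 358, 274, 122, 14517], [543, 361, 13, 22, 80], [567, 387, 7, 4, 16], [594, 427, 5, 11, 30], [595, 439, 7, 23, 61], [256, 442, 10, 10, 35], [234, 444, 18, 26, 182], [233, 471, 7, 9, 30]]
tail [0.6514 0.0267 0.0456]
tail [0.6418 0.1122 0.0462]
tail [0.6326 0.1969 0.0471]
```

```bash
python3 -c "
from plant import r
print(r.finish_job())"
```

```text
the job is handed in; nothing more can be done
None
```

I handed the job in at about 49 s: both white plates present are home and clipped in the right and middle nests, the start button was pressed until it bottomed out, the stylus is upright in its stand, and all three clips are lowered.

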